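Gang-file the tester's clamp jaw bars

TASK

Stand every jaw bar from the black mat in its own pocket of the blue filing cradle and, when all are in, file their top edges together with the orange-handled file: three forward strokes along the arrows, each carrying the middle of the file from the white lines to the red lines while it bears lightly on every bar, never so hard that a sprung pocket bottoms out, and lifted clear of the bars on each return. Then lay the file back along its cork rest and stand all the bars upright on the green pad, leaving the other things on the bench alone.

Things in the scene. Friction and masses are not known exactly. Their poses are not given: they have to be found in the camera images.
- cradle: filing cradle fixed to the bench: blue base plate 230 x 160 x 12 mm, carrying a steel carriage with three dark pockets in a row. Origin: centre of the base plate's underside, on the bench. Its +x axis is the filing (forward) direction, pointing away from the robot and shown by two yellow arrowheads; y runs across. White lines 36 mm behind its middle and red lines 36 mm ahead, at both sides, mark where a stroke begins and ends for the middle of the file
- carriage (a joint): slide of the carriage (all three pockets) along the cradle's +x, in m; 0 at rest, spring-centred at 1000 N/m, range -0.010 to 0.010, damped. A forward stroke drags it positive; a file dragged back pulls it negative
- pocket1_seat (a point): pocket 1: centre of the pocket's floor, 38 mm above the bench at rest, x -60 mm from the cradle's origin. The pocket takes one bar standing, the bar's long side across the stroke (along the cradle's y): 28 mm (x) by 96 mm (y) inside, upright walls 18 mm high, then flared rims to 23 mm above the floor (mouth about 36 x 104 mm). A seated bar stands 31 mm out of it, its top 92 mm above the bench; neighbouring seated bars are 36 mm apart
- pocket1 (a joint): how far pocket 1 is pressed down, in m: 0 up, 0.012 bottomed; sprung at 300 N/m and preloaded with 5.7 N (so it stays up under a bar); pressing a seated bar 4 mm down takes about 2 to 3 N
- pocket2_seat (a point): pocket 2: centre of the pocket's floor, 38 mm above the bench at rest, x +0 mm from the cradle's origin. The pocket takes one bar standing, the bar's long side across the stroke (along the cradle's y): 28 mm (x) by 96 mm (y) inside, upright walls 18 mm high, then flared rims to 23 mm above the floor (mouth about 36 x 104 mm). A seated bar stands 31 mm out of it, its top 92 mm above the bench; neighbouring seated bars are 36 mm apart
- pocket2 (a joint): how far pocket 2 is pressed down, in m: 0 up, 0.012 bottomed; sprung at 300 N/m and preloaded with 5.7 N (so it stays up under a bar); pressing a seated bar 4 mm down takes about 2 to 3 N
- pocket3_seat (a point): pocket 3: centre of the pocket's floor, 38 mm above the bench at rest, x +60 mm from the cradle's origin. The pocket takes one bar standing, the bar's long side across the stroke (along the cradle's y): 28 mm (x) by 96 mm (y) inside, upright walls 18 mm high, then flared rims to 23 mm above the floor (mouth about 36 x 104 mm). A seated bar stands 31 mm out of it, its top 92 mm above the bench; neighbouring seated bars are 36 mm apart
- pocket3 (a joint): how far pocket 3 is pressed down, in m: 0 up, 0.012 bottomed; sprung at 300 N/m and preloaded with 5.7 N (so it stays up under a bar); pressing a seated bar 4 mm down takes about 2 to 3 N
- bar1: clamp jaw bar: bright aluminium block, 24 (x) x 90 (y) x 54 mm (z), about 0.31 kg, with dark grooves round it; stands on its 24 x 90 mm foot. Origin: centre of its underside. May be absent. All bars are alike
- bar2: clamp jaw bar: bright aluminium block, 24 (x) x 90 (y) x 54 mm (z), about 0.31 kg, with dark grooves round it; stands on its 24 x 90 mm foot. Origin: centre of its underside. May be absent. All bars are alike
- bar3: clamp jaw bar: bright aluminium block, 24 (x) x 90 (y) x 54 mm (z), about 0.31 kg, with dark grooves round it; stands on its 24 x 90 mm foot. Origin: centre of its underside. May be absent. All bars are alike
- file: flat file in a holder: dark steel blade 200 (x) x 40 (y) x 8 mm, origin at the centre of the blade's underside (the cutting face), x along the blade. Above it on two brass posts an orange handle 110 (x) x 24 (y) mm, from 42 to 78 mm above the underside; between the posts (x = +-33 mm) it is open below. 0.5 kg, most of it in the blade. Works either way round; it can pivot about the fingers if gripped weakly, so grip it firmly at the middle
- rest: file rest: cork strip 230 (x) x 60 (y) x 3 mm fixed to the bench, origin at the centre of its underside; the file lies along its x
- mat: supply mat: black rubber sheet 260 (x) x 160 (y) x 3 mm fixed to the bench, on which the bars stand at the start; origin at the centre of its underside
- pad: finished pad: flat green sheet 260 (x) x 160 (y) x 3 mm fixed to the bench; origin at the centre of its underside
- oil: bystander, to be left alone: amber bottle, 40 mm across, 100 mm tall; origin at its underside
- wirebrush: bystander, to be left alone: brush, 160 mm long
- driver: bystander, to be left alone: screwdriver, 170 mm long
- weight: bystander, to be left alone: brass weight, 50 mm across, 50 mm tall; origin at its underside
- ringclamp: bystander, to be left alone: steel ring, 90 mm across, 14 mm high; origin at its underside
- gauge: bystander, to be left alone: yellow gauge box, 75 x 50 x 28 mm; origin at its underside
Things that resemble listed ones, but are neither listed nor needed, are in the scene too. Leave any pink or turquoise look-alike of the bar2 alone.

How it is judged:
By the outcome, as a careful person would: the job done as asked, in the order asked, and still so for the second after the job is handed in, with the robot touching nothing.
Of bar1, bar2, bar3 only 2 to 3 are there at a start; the rules pass over those that are not, and their reading is None.
At some moment in a run one of file may be knocked a few centimetres aside while the robot is not near it.
It also fails if it takes over 210 s, if anything falls off the work surface, if the arm or the gripper's body presses on something with over 40 N, if the wrist force passes 120 N, or if a joint passes its speed limit or range.

ROBOT

A 6-joint arm with a two-finger parallel gripper is mounted at the origin on the work surface. World frame = base frame: x ahead of the robot, y to its left, z up, the work surface at z = 0. Lengths are in m, angles in rad, forces in N, time in s.
With the tool pointing down it reaches from about 0.375 to 0.975 m from the base axis. Payload 3.8 kg.
Tool frame: the origin (TCP) lies at the very end of the fingers, on their centre line; the grasp point (between the pads) lies 19 mm behind it; z points along the fingers, y is the direction in which the jaws open and shut (so a half turn about z gives the same grasp; the last joint's range is limited). The gripper opens to 88 mm and grips with 3 to 60 N. Pads are 18 mm wide; open, the fingers measure 123 mm over their backs; the gripper's body (75 mm by 187 mm) begins 45 mm behind the grasp point.
Start: joints at [-1.161, 0.264, 1.604, -0, 1.274, -0.037], TCP at [0.292, -0.609, 0.239] pointing down, gripper open.
Joint ranges: [-2.63, 2.63], [-0.94, 2.18], [0.31, 2.57], [-1.31, 4.45], [0, 2.66], [-2.55, 2.55]. Speed limits (rad/s): [2.57, 2.57, 3.14, 3.14, 3.14, 3.14].

INTERFACE

Orientations are given as a rotation vector (axis times angle).
In Python, from cell import * gives the robot as it stands.
- The arm moves only by the tool play_rows, never from a script. Its arguments are lists of equal length, an entry for each row: "linear": the shift along the world's x, y, z in mm, a list of three; "rot": the turn, a rotation vector about the world's x, y, z in degrees, a list of three; "grip": the closure, from -1 (fully open) to 1 (shut). In form: {"linear": [[tx, ty, tz], ...], "rot": [[wx, wy, wz], ...], "grip": [grip, ...]}. A call has exactly 5 rows; each row is the pose to reach, as a shift and turn from the pose commanded when the call began; what a row does not reach only later rows make up. A row lasts 1/10 s, in which the tool goes at most 50 mm and 8.59 degrees, less where a joint would pass 70% of its speed; a pose out of reach is approached as far as the arm can. A call with a gripper value outside its range is refused whole. The fingers move at their own pace and stop on an object; "squeeze" is the grip in N (left out, the last holds). Time passes only in rows, so rows that repeat a pose let the fingers close, or fill a call up. It gives the time, the measured TCP pose, the force and the opening at its end, in the units of the state.
- state(): the state, without advancing time (a new reading comes with each control period).
- grab_frame(name): name is "side" or "top" or "wrist"; returns a dict with "image" (480x640x3 uint8, red, green, blue), "camera_matrix" (3x3 intrinsics, pixels), "T" (4x4, takes a point from camera to world coordinates); the wrist camera has in their place "tool_from_camera" (4x4, takes a point from camera to tool coordinates, whose origin is the TCP and whose axes are the flange's). Camera axes: x right, y up, looking along -z (the intrinsics and any distortion apply to the point x, -y, -z); pixel columns grow to the right and rows downward; lengths in m; the calibration is good to about 2 mm. A picture is of the moment at which its call begins: read the wrist's pose just before it. There is no depth.
- close_job(): hands the job in, once; it reports no verdict.
The state is a dict: "clock": time; "qpos": joint angles; "joint_vel": joint speeds; "effort": joint torques, N m; "tcp_pos": TCP position; "ee_rot": TCP orientation; "wrist_force": force on the tool from outside, world axes, zero at the start; "moment": the same for the moment, N m; "finger_gap": finger opening in m.
Only numpy, scipy, OpenCV 4.12 (cv2) and the standard library are available. Lean on these libraries where they do the work, as an engineer would, in place of code of your own. Each camera call takes 0.05 s, during which the arm holds its last target.

## Working session

There is one attempt and no reset: what is moved stays moved. The work goes in short steps, Python scripts to look and compute and a tool call to move; the robot and the scene stay as the last step left them, time stands still between calls to the robot, and variables do not carry over. Pictures are saved under pics/ and viewed, and the job is handed in when it is done.

Besides the shell and the picture viewer there is one more tool, called by a JSON object that holds its "fn" and its "kwargs". play_rows: Moves the arm, as the interface text tells. Its arguments: {"type":"object","properties":{"linear":{"type":"array"},"rot":{"type":"array"},"grip":{"type":"array"},"squeeze":{"type":"number"}},"required":["linear","rot","grip"]}

```bash
ls; mkdir -p pics
python3 - <<'E'
from cell import *
import cv2
print(state())
for n in ["side","top","wrist"]:
    f=grab_frame(n); cv2.imwrite(f"pics/{n}0.png",f["image"][:,:,::-1])
    print(n,f["camera_matrix"],f.get("T",f.get("tool_from_camera")),[k for k in f])
E
```

```text
pics
{'clock': 0.0, 'qpos': array([-1.16090260e+00,  2.64740134e-01,  1.60533370e+00, -1.04003214e-05,
        1.27372468e+00, -3.68892742e-02]), 'joint_vel': array([-1.17015589e-03, -1.40998591e-03,  5.07627450e-05,  2.76259158e-03,
       -5.97430317e-04,  9.35703204e-04]), 'effort': array([-2.23497707e-03, -5.02123117e+01, -3.56870019e+01,  7.28189712e-02,
        2.95065134e-02, -1.96303681e-04]), 'tcp_pos': array([ 0.29136671, -0.60809784,  0.23741856]), 'ee_rot': array([-3.06141637e+00, -6.95507392e-01,  6.57375749e-04]), 'wrist_force': array([-0.38216873,  0.37823086,  0.17214313]), 'moment': array([0.04325832, 0.00144494, 0.01078562]), 'finger_gap': 0.0882406231766612}
side [[502.82550032   0.         321.32889014]
 [  0.         502.82550032 237.95306108]
 [  0.           0.           1.        ]] [[-0.79926061  0.46250917 -0.38375479  0.02818032]
 [-0.60096647 -0.62003909  0.50437172  0.62196352]
 [-0.00466642  0.63374821  0.77352532  1.01985331]
 [ 0.          0.          0.          1.        ]] ['image', 'camera_matrix', 'T']
top [[491.42170753   0.         317.199058  ]
 [  0.         491.42170753 235.79762396]
 [  0.           0.           1.        ]] [[ 2.43100643e-02  9.89918943e-01 -1.39533175e-01  3.47822505e-01]
 [-9.99700472e-01  2.44665854e-02 -5.93739797e-04 -5.32521720e-03]
 [ 2.82614608e-03  1.39505815e-01  9.90217219e-01  1.39054574e+00]
 [ 0.00000000e+00  0.00000000e+00  0.00000000e+00  1.00000000e+00]] ['image', 'camera_matrix', 'T']
wrist [[401.29517847   0.         321.25274985]
 [  0.         401.29517847 243.76839308]
 [  0.           0.           1.        ]] [[ 2.34548516e-04  9.65856409e-01  2.59077870e-01  6.58305082e-02]
 [ 9.99999449e-01 -4.91713369e-04  9.27814184e-04  8.11597413e-05]
 [ 1.02352733e-03  2.59077509e-01 -9.65855992e-01 -1.45599047e-01]
 [ 0.00000000e+00  0.00000000e+00  0.00000000e+00  1.00000000e+00]] ['image', 'camera_matrix', 'tool_from_camera']
```

View pics/top0.png

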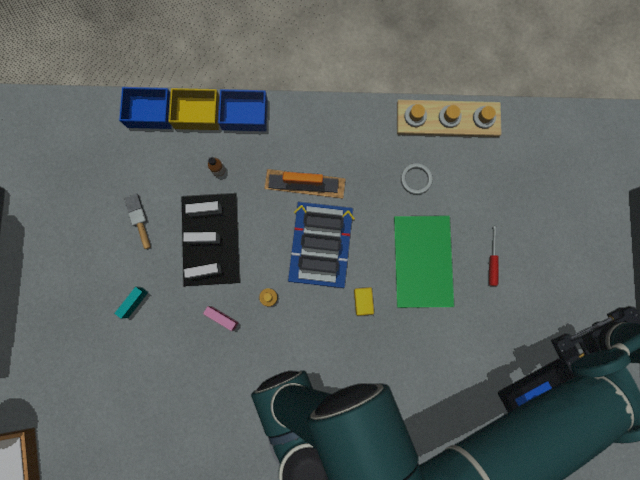

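View pics/side0.png

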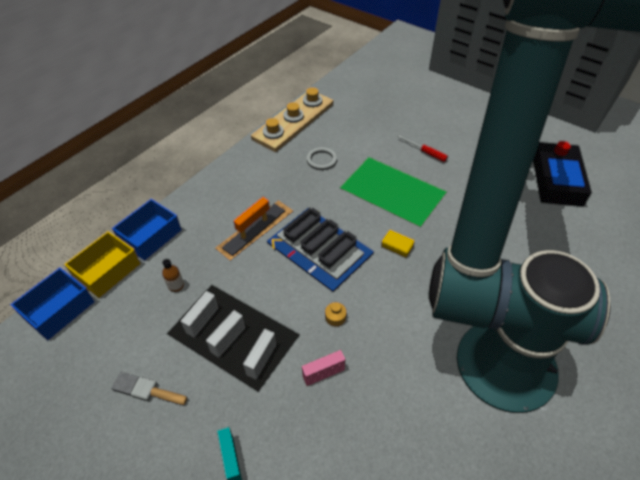

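View pics/wrist0.png

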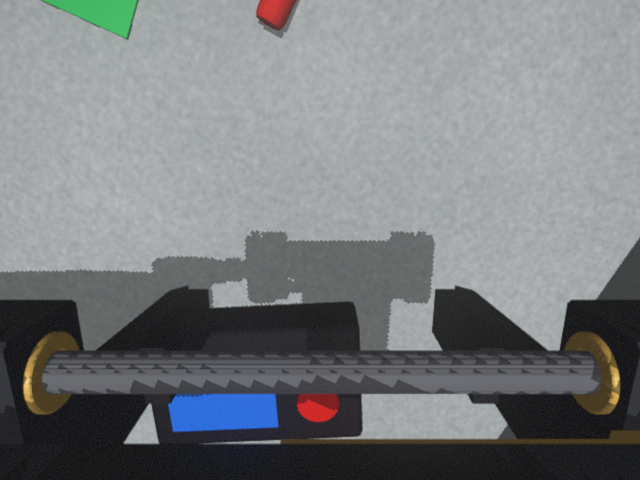

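Top view: three bright bars on the black mat at about (202,208), (202,237), (202,270). The pink (221,318) and turquoise (130,303) blocks are off the mat, so they are the look-alikes. The cradle is at (321,244), the file on its rest at (303,182), and the pad at (424,261). I'll enlarge these.

```bash
python3 - <<'E'
import cv2
im=cv2.imread("pics/top0.png")
a=im[180:300,170:250]; cv2.imwrite("pics/c1.png",cv2.resize(a,None,fx=5,fy=5,interpolation=cv2.INTER_CUBIC))
a=im[160:300,260:370]; cv2.imwrite("pics/c2.png",cv2.resize(a,None,fx=4.28,fy=4.28,interpolation=cv2.INTER_CUBIC))
E
cat > h.py <<'E'
from cell import *
import numpy as np, cv2
def w2p(f,P,T=None):
    T=f["T"] if T is None else T
    R=np.linalg.inv(T); P=np.atleast_2d(P)
    c=P@R[:3,:3].T+R[:3,3]; K=f["camera_matrix"]
    return np.c_[K[0,2]+K[0,0]*c[:,0]/-c[:,2], K[1,2]-K[1,1]*c[:,1]/-c[:,2]]
def p2w(f,uv,z,T=None):
    T=f["T"] if T is None else T
    K=f["camera_matrix"]; uv=np.atleast_2d(uv).astype(float)
    d=np.c_[(uv[:,0]-K[0,2])/K[0,0],-(uv[:,1]-K[1,2])/K[1,1],-np.ones(len(uv))]@T[:3,:3].T
    o=T[:3,3]; return o+d*((z-o[2])/d[:,2])[:,None]
def wristT(f,s):
    R,_=cv2.Rodrigues(np.array(s["ee_rot"])); T=np.eye(4); T[:3,:3]=R; T[:3,3]=s["tcp_pos"]
    return T@f["tool_from_camera"]
E
```

```text
(no output)
```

View pics/c1.png

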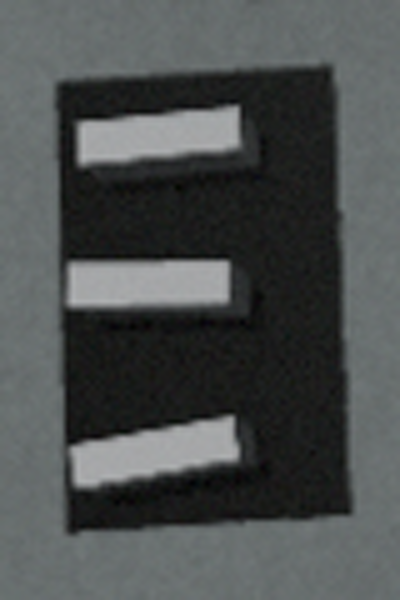

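View pics/c2.png

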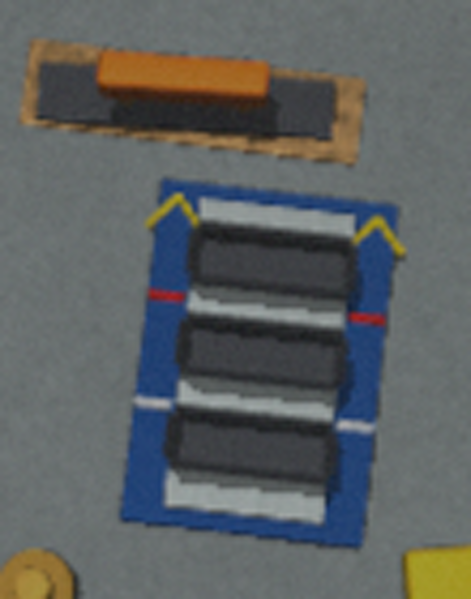

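Run:
```python
from h import *
f=grab_frame("top")
def conv(c,s,o): return (np.array(c)+.5)/s-.5+np.array(o)
def rect(name,c,s,o,z):
    P=p2w(f,conv(c,s,o),z)[:,:2]
    e=P-np.roll(P,-1,0)
    # long edges dirs: edges 0 (p0-p1) and 2
    a=P[1]-P[0]+P[2]-P[3]; b=P[0]-P[3]+P[1]-P[2]
    print(name,P.mean(0).round(4),"len",np.linalg.norm(a)/2*1e3,np.linalg.norm(b)/2*1e3,"ang a",np.degrees(np.arctan2(a[1],a[0])).round(2),"b",np.degrees(np.arctan2(b[1],b[0])).round(2))
o=(170,180)
rect("A",[(77,122),(240,105),(240,150),(80,166)],5,o,.057)
rect("B",[(67,262),(230,260),(230,303),(67,306)],5,o,.057)
rect("C",[(71,446),(235,416),(240,460),(78,489)],5,o,.057)
o=(260,160)
rect("cradle",[(162,178),(400,205),(360,547),(121,520)],4.28,o,.012)
rect("rest",[(33,40),(366,76),(358,163),(22,125)],4.28,o,.003)
rect("blade",[(40,62),(337,82),(331,139),(38,117)],4.28,o,.011)
rect("handle",[(100,50),(270,62),(268,102),(98,88)],4.28,o,.081)
rect("pad",[(394,217),(449,215),(454,306),(397,307)],1,(0,0),.003)
rect("mat",[(57,82),(330,67),(352,512),(70,532)],5,(170,180),.003)
```

```text
A [0.6088 0.317 ] len 89.32482462368267 25.08299580177368 ang a -82.61 b 5.16
B [0.5268 0.3182] len 89.17324166440169 24.069244137571523 ang a -87.7 b 3.31
C [0.4339 0.3087] len 89.2711032728093 23.93566279312076 ang a -78.27 b 11.08
cradle [ 0.5193 -0.0146] len 158.50031162144265 229.12896928096248 ang a -95.1 b -5.36
rest [0.6963 0.0343] len 227.74953612372622 59.96920762087787 ang a -95.03 b -4.57
blade [0.6947 0.0396] len 198.95275958254211 38.701843672837846 ang a -92.74 b -2.37
handle [0.6931 0.0393] len 109.06107244418095 25.642058338148328 ang a -93.05 b -1.24
pad [ 0.4797 -0.3072] len 158.89640355033376 257.065611239 ang a -87.04 b 2.19
mat [0.5275 0.3003] len 157.91323005535148 257.702332096092 ang a -84.95 b 5.35
```

{"fn": "play_rows", "kwargs": {"linear": [[12,48,0],[25,96,0],[38,144,0],[51,192,0],[63,240,0]], "rot": [[0,0,4],[0,0,8],[0,0,12],[0,0,16],[0,0,20]], "grip": [-1,-1,-1,-1,-1]}}

```text
clock: 0.7
tcp_pos: [0.3547, -0.3668, 0.2385]
ee_rot: [-2.895, -1.221, -0.0]
wrist_force: [0.3, 0.4, -0.0]
finger_gap: 0.0882
```

{"fn": "play_rows", "kwargs": {"linear": [[12,48,0],[25,96,0],[38,144,0],[51,192,0],[63,240,0]], "rot": [[0,0,4],[0,0,8],[0,0,12],[0,0,16],[0,0,20]], "grip": [-1,-1,-1,-1,-1]}}

```text
clock: 1.2
tcp_pos: [0.4177, -0.1268, 0.2389]
ee_rot: [2.638, 1.705, 0.001]
wrist_force: [0.6, -0.9, 0.2]
finger_gap: 0.0882
```

{"fn": "play_rows", "kwargs": {"linear": [[12,48,0],[25,96,0],[38,144,0],[51,192,0],[63,240,0]], "rot": [[0,0,4],[0,0,8],[0,0,12],[0,0,16],[0,0,20]], "grip": [-1,-1,-1,-1,-1]}}

```text
clock: 1.7
tcp_pos: [0.4807, 0.1134, 0.2389]
ee_rot: [2.301, 2.138, 0.001]
wrist_force: [0.8, -0.7, 0.4]
finger_gap: 0.088
```

{"fn": "play_rows", "kwargs": {"linear": [[10,40,0],[20,80,0],[35,138,0],[35,138,0],[35,138,0]], "rot": [[0,0,4],[0,0,8],[0,0,10],[0,0,10],[0,0,10]], "grip": [-1,-1,-1,-1,-1]}}

```text
clock: 2.2
tcp_pos: [0.5155, 0.2507, 0.2382]
ee_rot: [-2.107, -2.33, 0.001]
wrist_force: [-0.0, -0.5, -0.4]
finger_gap: 0.0883
```

Run:
```python
from h import *
s=state(); f=grab_frame("wrist"); print(s["clock"],s["tcp_pos"],s["ee_rot"],s["qpos"],s["finger_gap"])
cv2.imwrite("pics/w1.png",f["image"][:,:,::-1])
g=grab_frame("top"); print(p2w(g,[(214,160),(217,172)],.1),p2w(g,[(216,172)],0.0))
```

```text
2.2 [0.5155025  0.25068601 0.2381976 ] [-2.10712828e+00 -2.32973763e+00  1.39960253e-03] [ 4.09223318e-01  7.33419722e-02  1.82587500e+00 -9.29430043e-05
  1.24331441e+00  3.08992015e-01] 0.08826285516755604
[[0.73009547 0.28000767 0.1       ]
 [0.69688813 0.27012345 0.1       ]] [[0.72386309 0.29437349 0.        ]]
```

View pics/w1.png

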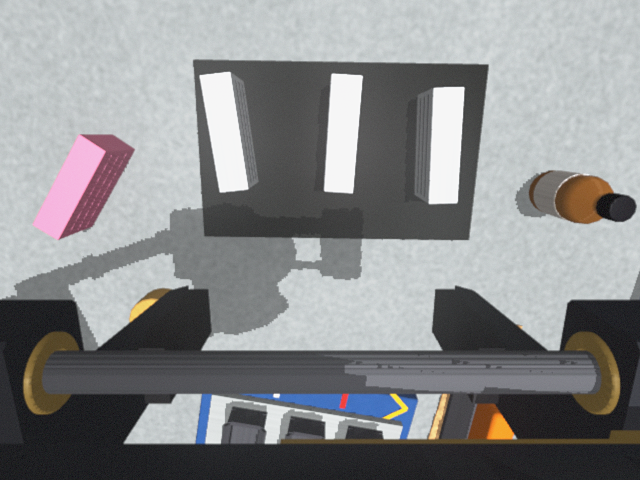

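Wrist view: bar tops at about (225,132), (343,133) and (446,145). They are bright and grooved, and stand on the black mat. The pink block at (85,185) is off the mat. The oil bottle is at (600,200). I'll cross-check the positions against the top camera.

Run:
```python
from h import *
s=state(); f=grab_frame("wrist"); T=wristT(f,s)
def rect(n,c,z):
    P=p2w(f,c,z,T)[:,:2]; a=P[3]-P[0]+P[2]-P[1]
    print(n,P.mean(0).round(4),np.linalg.norm(a)/2,np.linalg.norm(P[1]-P[0]+P[2]-P[3])/2,(np.degrees(np.arctan2(a[1],a[0]))+90).round(2))
rect("C",[(200,74),(231,72),(249,190),(218,192)],.057)
rect("B",[(331,74),(362,75),(354,192),(324,192)],.057)
rect("A",[(434,87),(464,88),(458,203),(429,203)],.057)
print(p2w(f,[(616,208)],.1,T),p2w(f,[(535,188)],.0,T))
R,_=cv2.Rodrigues(s["ee_rot"]);print("jaw",np.degrees(np.arctan2(R[1,1],R[0,1])))
```

```text
C [0.4323 0.3083] 0.08974032639709896 0.02451086036880934 11.09
B [0.5246 0.3164] 0.08917051206776418 0.02396680584076735 2.62
A [0.6071 0.3153] 0.0888615316756916 0.023359584723241896 7.43
[[0.7223232 0.2854556 0.1      ]] [[0.71537353 0.28656448 0.        ]]
jaw 5.600255113321408
```

{"fn": "play_rows", "kwargs": {"linear": [[23,20,-12],[46,40,-25],[69,60,-37],[91,79,-50],[91,79,-80]], "rot": [[0,0,1],[0,0,1],[0,0,1],[0,0,1],[0,0,1]], "grip": [-0.4,-0.4,-0.4,-0.4,-0.4], "squeeze": 40}}

```text
clock: 2.85
tcp_pos: [0.6112, 0.3291, 0.1615]
ee_rot: [2.09, 2.341, 0.012]
wrist_force: [0.0, -0.1, -0.8]
finger_gap: 0.0619
```

{"fn": "play_rows", "kwargs": {"linear": [[0,0,-40],[0,0,-80],[0,0,-105],[0,0,-124],[0,0,-124]], "rot": [[0,0,0],[0,0,0],[0,0,0],[0,0,0],[0,0,0]], "grip": [-0.4,-0.4,-0.4,-0.4,-0.4]}}

```text
clock: 3.35
tcp_pos: [0.604, 0.3248, 0.0311]
ee_rot: [-2.091, -2.341, 0.011]
wrist_force: [-0.3, 0.3, -0.3]
finger_gap: 0.0619
```

{"fn": "play_rows", "kwargs": {"linear": [[0,0,0],[0,0,0],[0,0,0],[0,0,0],[0,0,0]], "rot": [[0,0,0],[0,0,0],[0,0,0],[0,0,0],[0,0,0]], "grip": [1,1,1,1,1]}}

```text
clock: 3.85
tcp_pos: [0.607, 0.3285, 0.0357]
ee_rot: [2.089, 2.346, 0.002]
wrist_force: [-0.2, 0.3, -0.0]
finger_gap: 0.0237
```

{"fn": "play_rows", "kwargs": {"linear": [[0,0,40],[0,0,80],[0,-10,110],[-4,-50,110],[-8,-98,110]], "rot": [[0,0,0],[0,0,0],[0,0,0],[0,0,-3],[0,0,-6]], "grip": [1,1,1,1,1]}}

```text
clock: 4.35
tcp_pos: [0.5993, 0.2312, 0.1464]
ee_rot: [2.208, 2.233, 0.005]
wrist_force: [0.4, -0.4, -3.3]
finger_gap: 0.0234
```

{"fn": "play_rows", "kwargs": {"linear": [[-4,-48,0],[-8,-96,0],[-12,-144,0],[-16,-192,0],[-20,-230,0]], "rot": [[0,0,-2],[0,0,-4],[0,0,-6],[0,0,-6],[0,0,-6]], "grip": [1,1,1,1,1]}}

```text
clock: 4.85
tcp_pos: [0.5775, -0.0021, 0.1442]
ee_rot: [-2.324, -2.113, 0.002]
wrist_force: [0.2, -0.2, -3.2]
finger_gap: 0.0235
```

```bash
cat >> h.py <<'E'
def rep():
    s=state();R,_=cv2.Rodrigues(s["ee_rot"]);print(s["clock"].__round__(2),(s["tcp_pos"]*1e3).round(1),"jaw",np.degrees(np.arctan2(R[1,1],R[0,1])).round(2),"tilt",R[:,2].round(4),s["wrist_force"].round(1),round(s["finger_gap"]*1e3,1)); return s
E
python3 - <<'E'
from h import *
rep(); f=grab_frame("wrist"); cv2.imwrite("pics/w2.png",f["image"][:,:,::-1])
f=grab_frame("side"); cv2.imwrite("pics/s2.png",cv2.resize(f["image"][180:340,220:420,::-1],None,fx=4,fy=3.7)); rep()
E
```

```text
4.85 [577.5  -2.1 144.2] jaw -5.43 tilt [-1.1e-03 -4.0e-04 -1.0e+00] [ 0.2 -0.2 -3.2] 23.5
4.95 [577.3  -4.  144.1] jaw -5.65 tilt [-0.0017 -0.0017 -1.    ] [ 0.1 -0.1 -3.1] 23.8
```

View pics/s2.png

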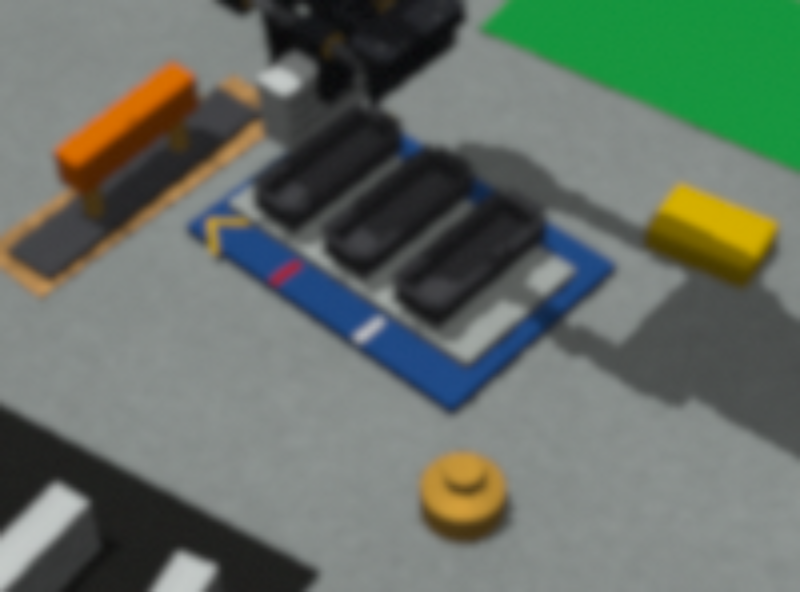

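View pics/w2.png

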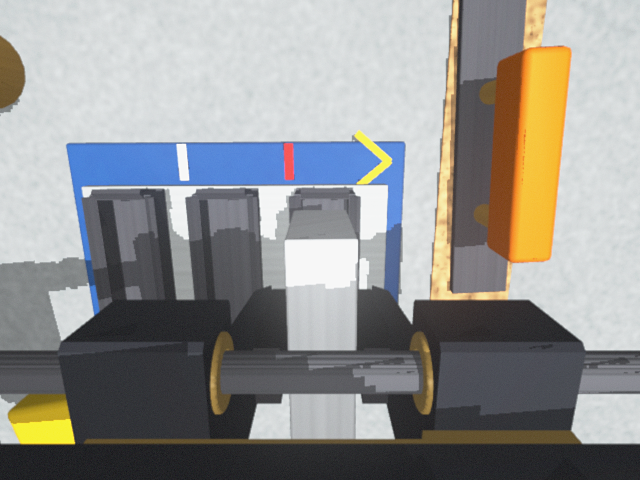

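Run:
```python
from h import *
s=rep(); f=grab_frame("wrist"); T=wristT(f,s); rep()
cv2.imwrite("pics/w3.png",f["image"][120:340,40:440,::-1].repeat(2,0).repeat(2,1))
```

```text
4.95 [577.3  -4.  144.1] jaw -5.65 tilt [-0.0017 -0.0017 -1.    ] [ 0.1 -0.1 -3.1] 23.8
5.0 [577.7  -1.9 144.1] jaw -5.63 tilt [-0.0013 -0.     -1.    ] [ 0.7  0.1 -3.2] 23.6
```

View pics/w3.png

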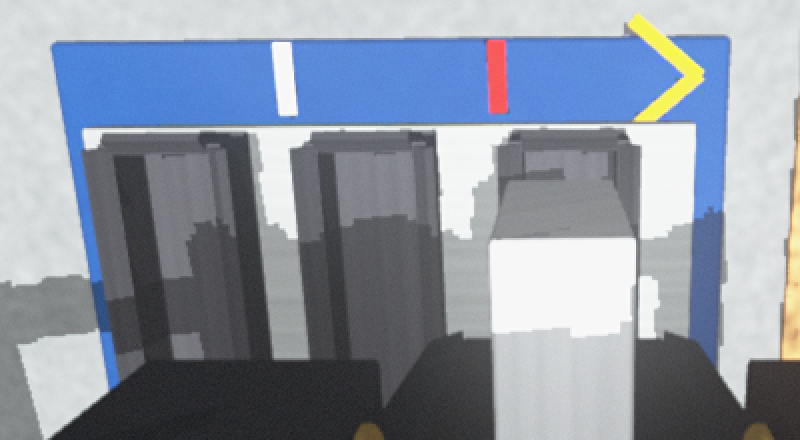

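Run:
```python
from h import *
s=state(); 
f=grab_frame("wrist"); T=wristT(f,s)
P=p2w(f,[(66,141.5),(405,138.5)],.012,T)[:,:2]; print(P,np.linalg.norm(P[1]-P[0]))
d=(P[1]-P[0]);a=np.arctan2(d[1],d[0]);R=np.array([[np.cos(a),-np.sin(a)],[np.sin(a),np.cos(a)]])
print(np.degrees(a),"origin",P.mean(0)+R@[0,-.08])
L=p2w(f,[(182,159),(288.5,158.5)],.012,T)[:,:2]; print("lines",[(R.T@(l-(P.mean(0)+R@[0,-.08]))).round(4) for l in L])
zb=s["tcp_pos"][2]-.0327
print("bar end",p2w(f,[(320.5,210)],zb,T),p2w(f,[(321.75,239)],zb+.054,T)); rep()
```

```text
[[0.41261854 0.07738367]
 [0.63915703 0.05708288]] 0.22744627908639675
-5.120768542952151 origin [ 0.51874736 -0.01244743]
lines [array([-0.0369,  0.0678]), array([0.0354, 0.0676])]
bar end [[0.58023138 0.03209187 0.11144381]] [[0.58085451 0.03232849 0.16544381]]
5.05 [ 5.780e+02 -5.000e-01  1.442e+02] jaw -5.54 tilt [-1.e-03  5.e-04 -1.e+00] [-0.9  0.1 -3.5] 23.6
```

{"fn": "play_rows", "kwargs": {"linear": [[2,-5,0],[2,-5,-20],[2,-5,-40],[2,-5,-55],[2,-5,-65]], "rot": [[0,0,0],[0,0,0],[0,0,0],[0,0,0],[0,0,0]], "grip": [1,1,1,1,1]}}

```text
clock: 5.55
tcp_pos: [0.5809, -0.0042, 0.0792]
ee_rot: [2.321, 2.116, -0.001]
wrist_force: [-1.3, -2.9, 5.4]
finger_gap: 0.0234
```

{"fn": "play_rows", "kwargs": {"linear": [[0,0,-4],[0,0,-8],[0,0,-8],[0,0,-8],[0,0,-8]], "rot": [[0,0,0],[0,0,0],[0,0,0],[0,0,0],[0,0,0]], "grip": [1,1,1,1,1]}}

```text
clock: 6.05
tcp_pos: [0.5829, -0.0062, 0.075]
ee_rot: [2.319, 2.113, 0.002]
wrist_force: [-4.3, -6.4, 11.1]
finger_gap: 0.0233
```

Run:
```python
from h import *
rep(); f=grab_frame("wrist"); cv2.imwrite("pics/w4.png",f["image"][:,:,::-1])
```

```text
6.05 [582.9  -6.2  75. ] jaw -5.33 tilt [ 0.0041 -0.0028 -1.    ] [-4.3 -6.4 11.1] 23.3
```

View pics/w4.png

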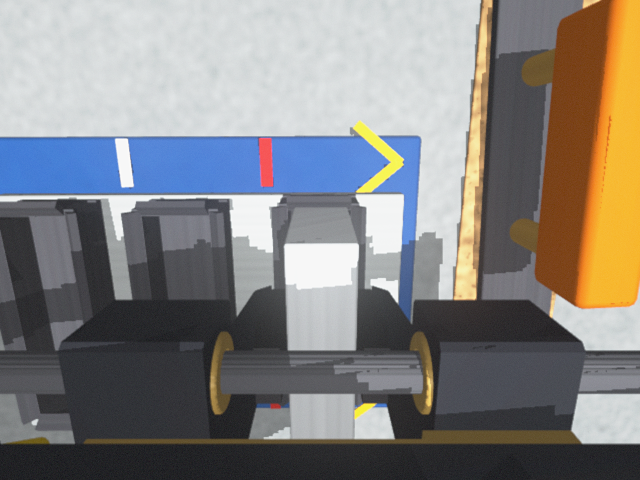

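Run:
```python
from h import *
s=rep(); f=grab_frame("wrist"); T=wristT(f,s)
L=p2w(f,[(124,163),(265,162)],.012,T)[:,:2];d=L[1]-L[0];print(np.linalg.norm(d),np.degrees(np.arctan2(d[1],d[0])))
c=p2w(f,[(420,137)],.012,T)[0,:2]; a=np.radians(-5.15);R=np.array([[np.cos(a),-np.sin(a)],[np.sin(a),np.cos(a)]])
o1=c-R@[.115,.08]; o2=L.mean(0)-R@[0,.0687]; print(o1,o2)
e=p2w(f,[(320.5,243)],.0963,T)[0,:2]; print((R.T@(e-o1)*1e3).round(1),(R.T@(e-o2)*1e3).round(1))
```

```text
6.1 [582.8  -6.2  75. ] jaw -5.33 tilt [ 0.0041 -0.0027 -1.    ] [-3.6 -7.3 10.9] 23.8
0.0717992034539301 -4.928772016708729
[ 0.51640108 -0.01475974] [ 0.51710077 -0.01575295]
[64.7 47.6] [64.  48.6]
```

{"fn": "play_rows", "kwargs": {"linear": [[0,0,6],[-4,-3,6],[-4,-3,2],[-4,-3,-3],[-4,-3,-4]], "rot": [[0,0,0],[0,0,0],[0,0,0],[0,0,0],[0,0,0]], "grip": [1,1,1,1,1]}}

```text
clock: 6.65
tcp_pos: [0.5765, -0.0072, 0.0669]
ee_rot: [-2.323, -2.114, -0.0]
wrist_force: [0.4, 1.8, 3.1]
finger_gap: 0.0237
```

Run:
```python
from h import *
rep(); f=grab_frame("wrist"); cv2.imwrite("pics/w5.png",f["image"][:,:,::-1]);rep()
```

```text
6.65 [576.5  -7.2  66.9] jaw -5.38 tilt [-4.e-04  4.e-04 -1.e+00] [0.4 1.8 3.1] 23.7
6.7 [576.6  -7.2  67. ] jaw -5.38 tilt [-5.e-04  4.e-04 -1.e+00] [-0.4  2.2  2.2] 23.6
```

View pics/w5.png

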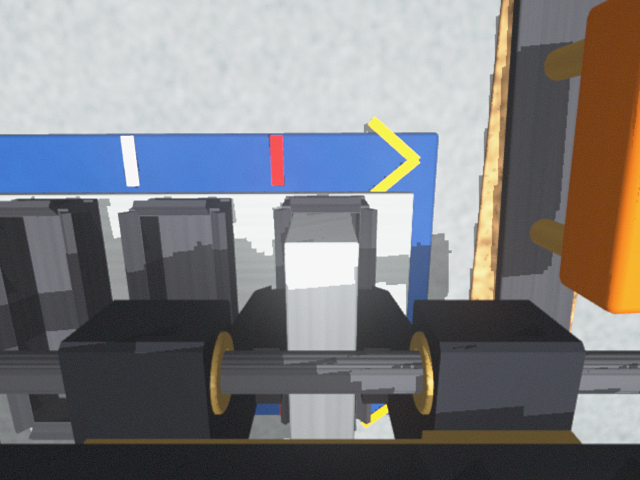

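{"fn": "play_rows", "kwargs": {"linear": [[0,0,0],[0,0,0],[0,0,15],[0,0,50],[-5,30,75]], "rot": [[0,0,0],[0,0,0],[0,0,0],[0,0,0],[0,0,0]], "grip": [0,0,0,0,0]}}

```text
clock: 7.2
tcp_pos: [0.5727, 0.0202, 0.1452]
ee_rot: [2.326, 2.109, 0.001]
wrist_force: [0.3, 0.5, -0.4]
finger_gap: 0.0436
```

{"fn": "play_rows", "kwargs": {"linear": [[-8,48,0],[-16,96,0],[-24,144,0],[-32,192,0],[-40,240,0]], "rot": [[0,0,2],[0,0,4],[0,0,6],[0,0,8],[0,0,8]], "grip": [0,0,0,0,-0.3]}}

```text
clock: 7.7
tcp_pos: [0.5313, 0.2641, 0.1442]
ee_rot: [2.169, 2.271, 0.002]
wrist_force: [0.8, -0.5, 0.2]
finger_gap: 0.0505
```

{"fn": "play_rows", "kwargs": {"linear": [[-4,30,0],[-7,54,0],[-7,54,0],[-7,54,-20],[-7,54,-40]], "rot": [[0,0,0],[0,0,0],[0,0,0],[0,0,0],[0,0,0]], "grip": [-0.3,-0.3,-0.3,-0.3,-0.3]}}

```text
clock: 8.2
tcp_pos: [0.5257, 0.3162, 0.1041]
ee_rot: [2.169, 2.271, 0.004]
wrist_force: [0.3, -0.6, -0.3]
finger_gap: 0.0576
```

Run:
```python
from h import *
rep(); f=grab_frame("top"); cv2.imwrite("pics/t1.png",f["image"][150:330,160:400,::-1].repeat(3,0).repeat(3,1))
f=grab_frame("wrist"); cv2.imwrite("pics/w6.png",f["image"][:,:,::-1]);rep();rep()
```

```text
8.2 [525.7 316.2 104.1] jaw 2.62 tilt [ 2.6e-03  8.0e-04 -1.0e+00] [ 0.3 -0.6 -0.3] 57.6
8.3 [522.7 314.2 100.3] jaw 2.58 tilt [-0.0048 -0.0031 -1.    ] [-0.4  0.3 -0.4] 57.2
8.3 [522.7 314.2 100.3] jaw 2.58 tilt [-0.0048 -0.0031 -1.    ] [-0.4  0.3 -0.4] 57.2
```

View pics/t1.png

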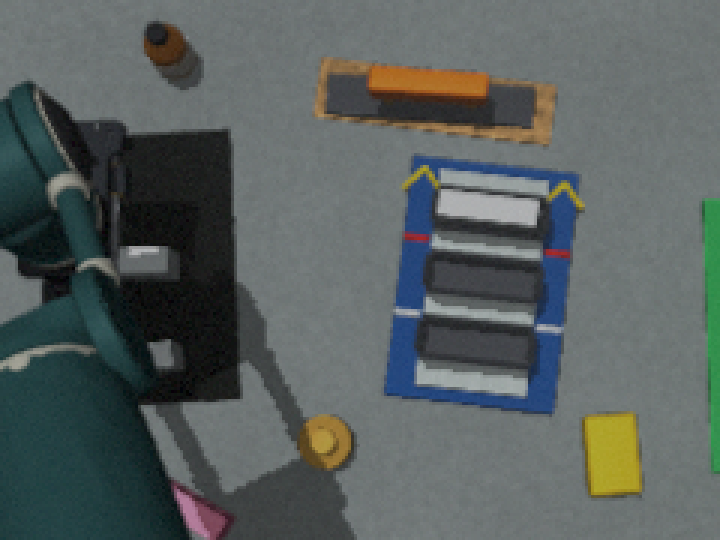

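View pics/w6.png

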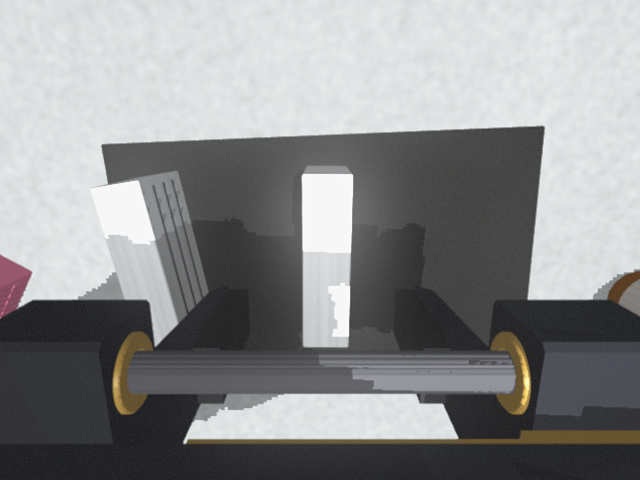

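Top view: the first bar is seated in the far pocket at crop (488,208). Wrist view: the second bar, at (327,250), is between the fingers. I'll descend now.

{"fn": "play_rows", "kwargs": {"linear": [[0,0,-30],[0,0,-55],[0,0,-68],[0,0,-68],[0,0,-68]], "rot": [[0,0,0],[0,0,0],[0,0,0],[0,0,0],[0,0,0]], "grip": [-0.3,-0.3,-0.3,1,1]}}

```text
clock: 8.8
tcp_pos: [0.5254, 0.3162, 0.0358]
ee_rot: [2.171, 2.271, 0.001]
wrist_force: [-0.1, 0.0, -0.2]
finger_gap: 0.0434
```

{"fn": "play_rows", "kwargs": {"linear": [[0,0,0],[0,0,0],[0,0,0],[0,0,40],[0,0,80]], "rot": [[0,0,0],[0,0,0],[0,0,0],[0,0,0],[0,0,0]], "grip": [1,1,1,1,1]}}

```text
clock: 9.3
tcp_pos: [0.5226, 0.3152, 0.1133]
ee_rot: [-2.169, -2.27, 0.008]
wrist_force: [1.4, 0.5, -3.6]
finger_gap: 0.0233
```

Run:
```python
from h import *
rep(); f=grab_frame("wrist"); cv2.imwrite("pics/w7.png",f["image"][:,:,::-1]);rep()
```

```text
9.3 [522.6 315.2 113.3] jaw 2.61 tilt [-0.0049 -0.0027 -1.    ] [ 1.4  0.5 -3.6] 23.3
9.35 [527.6 318.  122.6] jaw 2.61 tilt [ 0.0073  0.004  -1.    ] [2.4 1.7 2.1] 23.6
```

View pics/w7.png

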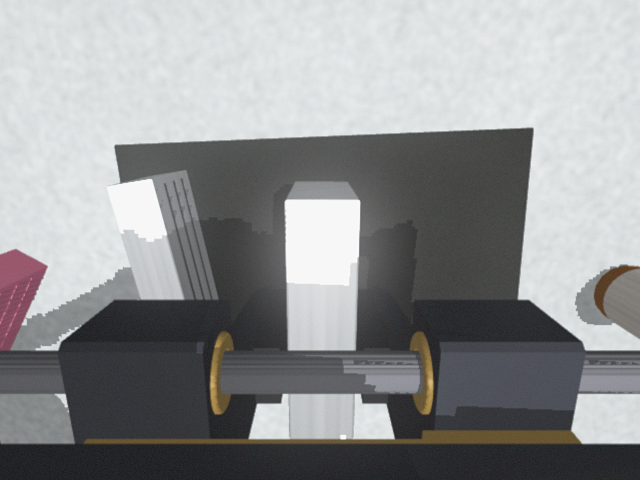

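```bash
cat >> h.py <<'E'
def tool_pt(f,uv,ztool):
    return p2w(f,[uv],ztool,f["tool_from_camera"])[0]*1e3
E
python3 - <<'E'
from h import *
f=grab_frame("wrist"); print(tool_pt(f,(322,199),-.0212),tool_pt(f,(321.7,239),-.0212)); rep()
E
```

```text
[ 47.24898506  -0.23453967 -21.2       ] [ 34.3889593   -0.32140449 -21.2       ]
9.4 [528.7 318.6 121.3] jaw 2.6 tilt [ 0.0101  0.0056 -0.9999] [ 0.6  0.4 -1.8] 23.8
```

{"fn": "play_rows", "kwargs": {"linear": [[0,-20,15],[0,-60,25],[-2,-108,25],[-4,-156,25],[-6,-204,25]], "rot": [[0,0,0],[0,0,-2],[0,0,-4],[0,0,-6],[0,0,-7.8]], "grip": [1,1,1,1,1]}}

```text
clock: 9.9
tcp_pos: [0.5173, 0.1106, 0.1384]
ee_rot: [-2.32, -2.117, 0.002]
wrist_force: [1.4, -1.0, -3.4]
finger_gap: 0.0234
```

{"fn": "play_rows", "kwargs": {"linear": [[-1,-45,0],[-2,-85,0],[-3,-115,0],[-4,-127,0],[-4,-127,0]], "rot": [[0,0,0],[0,0,0],[0,0,0],[0,0,0],[0,0,0]], "grip": [1,1,1,1,1]}}

```text
clock: 10.4
tcp_pos: [0.5137, -0.0158, 0.1387]
ee_rot: [-2.322, -2.114, 0.002]
wrist_force: [-0.2, -0.5, -2.7]
finger_gap: 0.0235
```

{"fn": "play_rows", "kwargs": {"linear": [[0,0,-15],[0,0,-35],[0,0,-50],[0,0,-50],[0,0,-50]], "rot": [[0,0,0],[0,0,0],[0,0,0],[0,0,0],[0,0,0]], "grip": [1,1,1,1,1]}}

```text
clock: 10.9
tcp_pos: [0.5149, -0.0135, 0.0895]
ee_rot: [-2.318, -2.12, -0.0]
wrist_force: [1.4, -0.5, -2.5]
finger_gap: 0.0234
```

Run:
```python
from h import *
rep(); f=grab_frame("wrist"); cv2.imwrite("pics/w8.png",f["image"][:,:,::-1]);rep()
```

```text
10.9 [514.9 -13.5  89.5] jaw -5.11 tilt [-3.e-04  4.e-04 -1.e+00] [ 1.4 -0.5 -2.5] 23.4
10.95 [514.9 -13.7  89.8] jaw -5.12 tilt [-1.e-04  2.e-04 -1.e+00] [ 0.2  0.  -2.8] 23.7
```

View pics/w8.png

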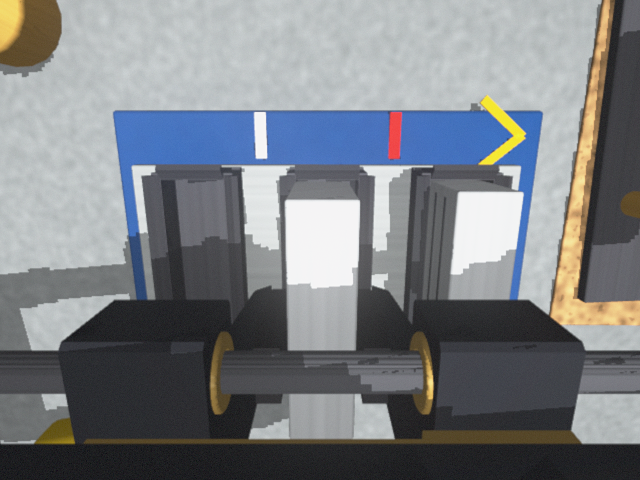

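```bash
cat >> h.py <<'E'
def cradle_rel(f,s,cl,cr,end,ztool=-.0212):
    T=wristT(f,s); P=p2w(f,[cl,cr],.012,T)[:,:2]; d=P[1]-P[0]; a=np.arctan2(d[1],d[0]); R=np.array([[np.cos(a),-np.sin(a)],[np.sin(a),np.cos(a)]])
    o=P.mean(0)+R@[0,-.08]
    e=(T@np.linalg.inv(f["tool_from_camera"])@np.r_[tool_pt(f,end,ztool)/1e3,1])[:2]
    print("len",np.linalg.norm(d),"ang",np.degrees(a),"o",o,"end in cradle mm",R.T@(e-o)*1e3)
E
python3 - <<'E'
from h import *
s=rep(); f=grab_frame("wrist"); cradle_rel(f,s,(115,111),(541,111),(322,199)); rep()
E
```

```text
10.95 [514.9 -13.7  89.8] jaw -5.12 tilt [-1.e-04  2.e-04 -1.e+00] [ 0.2  0.  -2.8] 23.7
len 0.22552688945806268 ang -5.106475110040975 o [ 0.51779386 -0.01487937] end in cradle mm [-3.22894036 48.11742657]
11.0 [514.8 -13.9  89.9] jaw -5.14 tilt [ 1.e-04  2.e-04 -1.e+00] [ 0.3  0.8 -2.9] 23.6
```

{"fn": "play_rows", "kwargs": {"linear": [[2,-2,0],[2,-2,-8],[2,-2,-14],[2,-2,-19],[2,-2,-19]], "rot": [[0,0,0],[0,0,0],[0,0,0],[0,0,0],[0,0,0]], "grip": [1,1,1,1,1]}}

```text
clock: 11.5
tcp_pos: [0.5163, -0.0169, 0.0701]
ee_rot: [-2.32, -2.118, 0.001]
wrist_force: [-0.5, 0.5, 1.9]
finger_gap: 0.0239
```

{"fn": "play_rows", "kwargs": {"linear": [[0,0,0],[0,0,0],[0,0,15],[0,0,50],[-5,30,75]], "rot": [[0,0,0],[0,0,0],[0,0,0],[0,0,0],[0,0,0]], "grip": [0,0,0,0,0]}}

```text
clock: 12.0
tcp_pos: [0.5129, 0.0116, 0.1477]
ee_rot: [2.322, 2.113, 0.002]
wrist_force: [-0.1, -0.2, -0.2]
finger_gap: 0.0444
```

{"fn": "play_rows", "kwargs": {"linear": [[-12,46,0],[-24,92,0],[-36,138,0],[-48,184,0],[-60,230,0]], "rot": [[0,0,4],[0,0,8],[0,0,12],[0,0,16],[0,0,16]], "grip": [0,0,0,0,-0.3]}}

```text
clock: 12.5
tcp_pos: [0.4512, 0.2451, 0.1464]
ee_rot: [2.001, 2.421, 0.002]
wrist_force: [1.0, 0.7, -0.0]
finger_gap: 0.0503
```

{"fn": "play_rows", "kwargs": {"linear": [[-10,35,0],[-18,60,0],[-19,64,-15],[-19,64,-30],[-19,64,-40]], "rot": [[0,0,0],[0,0,0],[0,0,0],[0,0,0],[0,0,0]], "grip": [-0.3,-0.3,-0.3,-0.3,-0.3]}}

```text
clock: 13.0
tcp_pos: [0.4317, 0.3057, 0.1033]
ee_rot: [-2.002, -2.42, 0.005]
wrist_force: [-0.2, -1.2, -0.9]
finger_gap: 0.0574
```

Run:
```python
from h import *
f=grab_frame("wrist"); cv2.imwrite("pics/w9.png",f["image"][:,:,::-1]);rep()
```

```text
13.05 [430.9 304.8 101.7] jaw 10.74 tilt [-0.0047 -0.0035 -1.    ] [ 0.1 -0.6 -0.1] 57.8
```

View pics/w9.png

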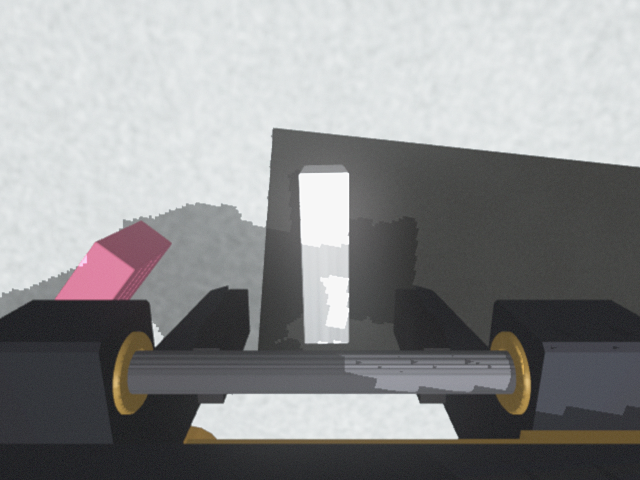

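{"fn": "play_rows", "kwargs": {"linear": [[1,1,-30],[1,1,-55],[1,1,-67],[1,1,-67],[1,1,-67]], "rot": [[0,0,0],[0,0,0],[0,0,0],[0,0,0],[0,0,0]], "grip": [-0.3,-0.3,-0.3,1,1]}}

```text
clock: 13.55
tcp_pos: [0.4341, 0.3078, 0.039]
ee_rot: [2.004, 2.42, -0.0]
wrist_force: [0.1, 0.1, 1.1]
finger_gap: 0.0437
```

{"fn": "play_rows", "kwargs": {"linear": [[0,0,0],[0,0,0],[0,0,0],[0,0,25],[0,0,60]], "rot": [[0,0,0],[0,0,0],[0,0,0],[0,0,0],[0,0,0]], "grip": [1,1,1,1,1]}}

```text
clock: 14.05
tcp_pos: [0.4313, 0.3068, 0.0969]
ee_rot: [-2.001, -2.42, 0.009]
wrist_force: [0.5, 1.0, -3.1]
finger_gap: 0.024
```

Run:
```python
from h import *
f=grab_frame("wrist"); cv2.imwrite("pics/w10.png",f["image"][:,:,::-1]);rep()
```

```text
14.1 [435.8 309.8 104.6] jaw 10.82 tilt [ 0.0051  0.0033 -1.    ] [ 0.8 -0.2  2. ] 23.5
```

View pics/w10.png

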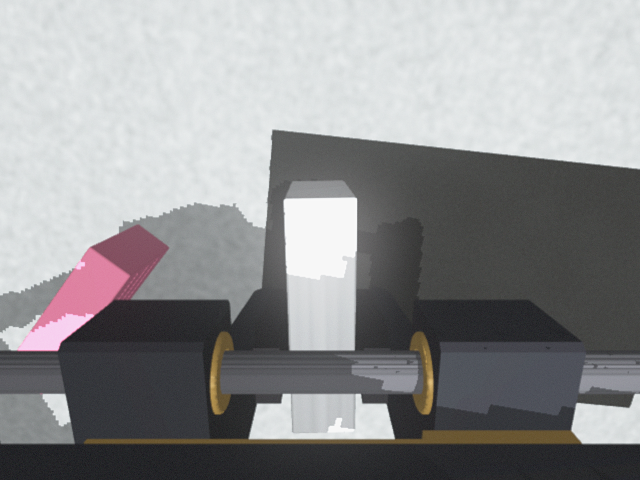

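{"fn": "play_rows", "kwargs": {"linear": [[0,-15,25],[2,-50,40],[5,-98,40],[9,-146,40],[13,-194,40]], "rot": [[0,0,-2],[0,0,-5],[0,0,-9],[0,0,-13],[0,0,-16]], "grip": [1,1,1,1,1]}}

```text
clock: 14.6
tcp_pos: [0.4464, 0.1129, 0.1389]
ee_rot: [2.321, 2.117, 0.002]
wrist_force: [0.2, 0.1, -3.2]
finger_gap: 0.0236
```

{"fn": "play_rows", "kwargs": {"linear": [[4,-45,0],[7,-85,0],[9,-115,0],[10,-126,0],[10,-126,0]], "rot": [[0,0,0],[0,0,0],[0,0,0],[0,0,0],[0,0,0]], "grip": [1,1,1,1,1]}}

```text
clock: 15.1
tcp_pos: [0.4566, -0.0126, 0.1386]
ee_rot: [-2.323, -2.115, -0.0]
wrist_force: [-0.4, 0.8, -2.0]
finger_gap: 0.0238
```

{"fn": "play_rows", "kwargs": {"linear": [[0,0,-15],[0,0,-35],[0,0,-48],[0,0,-48],[0,0,-48]], "rot": [[0,0,0],[0,0,0],[0,0,0],[0,0,0],[0,0,0]], "grip": [1,1,1,1,1]}}

```text
clock: 15.6
tcp_pos: [0.457, -0.011, 0.091]
ee_rot: [-2.319, -2.12, -0.0]
wrist_force: [0.3, 0.4, -2.5]
finger_gap: 0.0239
```

Run:
```python
from h import *
f=grab_frame("wrist"); cv2.imwrite("pics/w11.png",f["image"][:,:,::-1]);rep()
```

```text
15.65 [457.1 -11.1  91.2] jaw -5.15 tilt [ 5.e-04  1.e-04 -1.e+00] [ 1.2  0.1 -3. ] 24.0
```

View pics/w11.png

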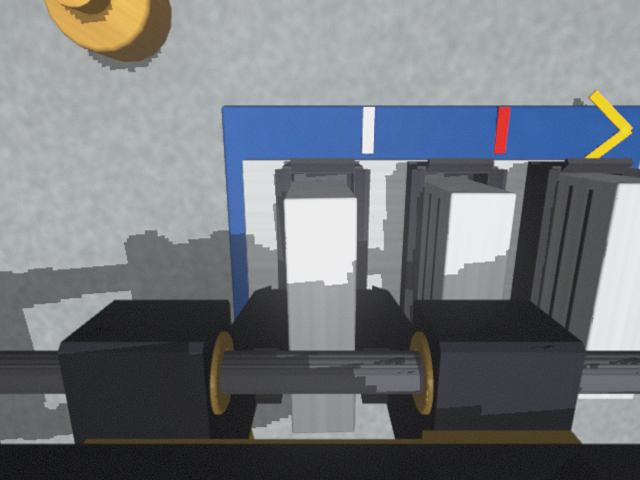

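{"fn": "play_rows", "kwargs": {"linear": [[0,0,-7],[0,0,-13],[0,0,-19],[0,0,-20],[0,0,-20]], "rot": [[0,0,0],[0,0,0],[0,0,0],[0,0,0],[0,0,0]], "grip": [1,1,1,1,1]}}

```text
clock: 16.15
tcp_pos: [0.4571, -0.0118, 0.071]
ee_rot: [2.32, 2.118, 0.001]
wrist_force: [0.3, 0.9, 2.1]
finger_gap: 0.0235
```

{"fn": "play_rows", "kwargs": {"linear": [[0,0,0],[0,0,0],[0,0,15],[0,0,50],[0,0,95]], "rot": [[0,0,0],[0,0,0],[0,0,0],[0,0,0],[0,0,0]], "grip": [0,0,0,0,0]}}

```text
clock: 16.65
tcp_pos: [0.4541, -0.0117, 0.1643]
ee_rot: [-2.317, -2.115, 0.007]
wrist_force: [2.3, -0.4, -0.4]
finger_gap: 0.0443
```

{"fn": "play_rows", "kwargs": {"linear": [[47,-5,10],[94,-15,30],[142,-25,50],[190,-35,60],[233,-40,60]], "rot": [[0,0,0],[0,0,0],[0,0,0],[0,0,2],[0,0,2]], "grip": [0,0,0,-0.3,-0.3]}}

```text
clock: 17.15
tcp_pos: [0.6923, -0.0527, 0.2281]
ee_rot: [2.28, 2.157, 0.003]
wrist_force: [0.3, -0.4, 1.4]
finger_gap: 0.0567
```

{"fn": "play_rows", "kwargs": {"linear": [[0,0,0],[0,0,0],[0,0,0],[0,0,0],[0,0,0]], "rot": [[0,0,0],[0,0,0],[0,0,0],[0,0,0],[0,0,0]], "grip": [-0.3,-0.3,-0.3,-0.3,-0.3]}}

```text
clock: 17.65
tcp_pos: [0.6886, -0.0515, 0.2265]
ee_rot: [2.282, 2.158, 0.001]
wrist_force: [0.4, -0.0, -0.2]
finger_gap: 0.0573
```

Run:
```python
from h import *
rep();f=grab_frame("wrist"); cv2.imwrite("pics/w12.png",f["image"][:,:,::-1]);rep()
f=grab_frame("side"); cv2.imwrite("pics/s3.png",cv2.resize(f["image"][180:340,180:400,::-1],None,fx=3.6,fy=3.6)); 
f=grab_frame("top"); cv2.imwrite("pics/t3.png",cv2.resize(f["image"][150:310,240:400,::-1],None,fx=3.6,fy=3.6));
```

```text
17.65 [688.6 -51.5 226.5] jaw -3.19 tilt [ 6.e-04 -1.e-04 -1.e+00] [ 0.4 -0.  -0.2] 57.3
17.7 [688.8 -51.5 226.6] jaw -3.19 tilt [ 8.e-04 -1.e-04 -1.e+00] [-0.   0.1  0.6] 56.7
```

View pics/w12.png

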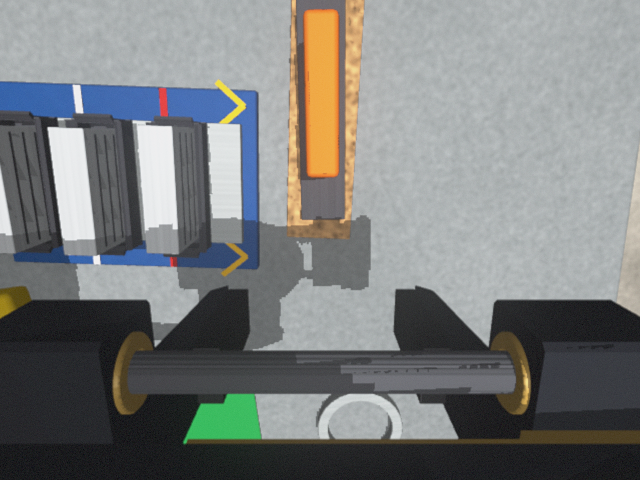

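View pics/s3.png

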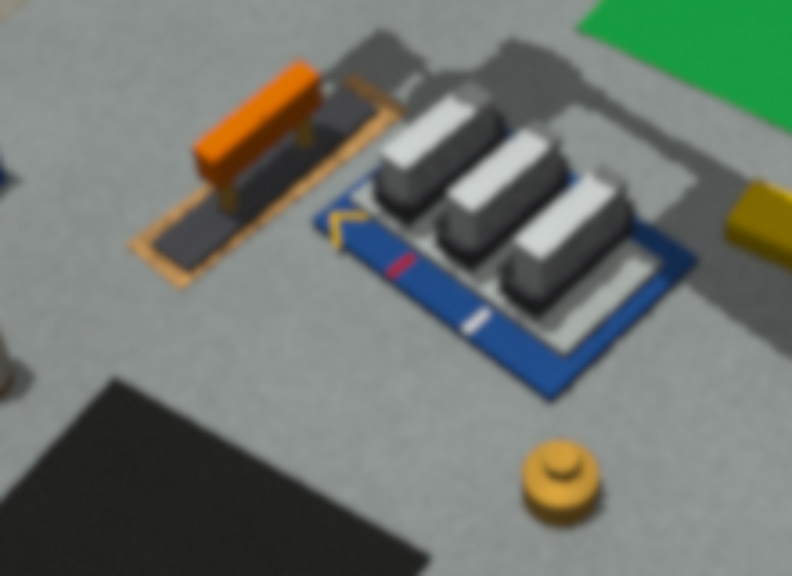

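View pics/t3.png

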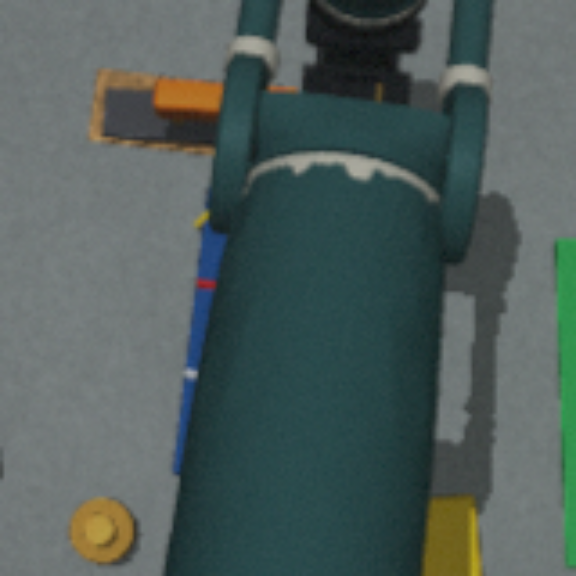

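Side view: all three bars are seated level, and the file lies on its cork rest. Wrist view: handle top from (322,10) to (322,177), and blade end at (323,218).

Run:
```python
from h import *
s=rep();f=grab_frame("wrist"); T=wristT(f,s)
P=p2w(f,[(305,10),(338,10),(338,177),(307,177)],.081,T)[:,:2]; print(P.round(4),P.mean(0)); d=P[0]+P[1]-P[2]-P[3]; print(np.linalg.norm(d)/2,np.degrees(np.arctan2(d[1],d[0]))-90)
B=p2w(f,[(301,218),(346,218),(302,0),(344,0)],.011,T)[:,:2]; d=(B[2]+B[3]-B[0]-B[1])/2; d/=np.linalg.norm(d); print("blade",B.round(4),np.degrees(np.arctan2(d[1],d[0]))-90, "centre",(B[0]+B[1])/2+d*.1)
r=p2w(f,[(288,237),(349,238),(290,90),(360,60)],.003,T)[:,:2]; print("rest",r.round(4))
```

```text
17.8 [689.2 -51.6 226.5] jaw -3.2 tilt [ 9.e-04 -1.e-04 -1.e+00] [-0.7  0.2  0.4] 57.4
[[ 0.6863  0.0942]
 [ 0.7077  0.093 ]
 [ 0.7029 -0.0144]
 [ 0.6806 -0.0132]] [0.69438223 0.03987615]
0.10751757579526582 -2.789466998320819
blade [[ 0.6699 -0.0566]
 [ 0.7111 -0.0589]
 [ 0.6829  0.1207]
 [ 0.7165  0.1188]] -2.9696124973447127 centre [0.69568885 0.04208004]
rest [[ 0.6559 -0.0758]
 [ 0.7136 -0.08  ]
 [ 0.6677  0.0545]
 [ 0.7288  0.0751]]
```

{"fn": "play_rows", "kwargs": {"linear": [[3,40,-10],[5,75,-30],[5,92,-60],[5,92,-90],[5,92,-110]], "rot": [[0,0,0],[0,0,0],[0,0,0],[0,0,0],[0,0,0]], "grip": [-0.3,-0.3,-0.3,-0.3,-0.3]}}

```text
clock: 18.35
tcp_pos: [0.6933, 0.0414, 0.1134]
ee_rot: [-2.28, -2.159, 0.003]
wrist_force: [-1.0, -0.4, -0.2]
finger_gap: 0.057
```

{"fn": "play_rows", "kwargs": {"linear": [[0,0,-20],[0,0,-45],[0,0,-65],[0,0,-71],[0,0,-71]], "rot": [[0,0,0],[0,0,0],[0,0,0],[0,0,0],[0,0,0]], "grip": [-0.3,-0.3,-0.3,-0.3,-0.3]}}

```text
clock: 18.85
tcp_pos: [0.6936, 0.0403, 0.0436]
ee_rot: [-2.281, -2.157, 0.003]
wrist_force: [0.0, 0.2, -0.4]
finger_gap: 0.0571
```

Run:
```python
from h import *
rep();f=grab_frame("wrist"); cv2.imwrite("pics/w13.png",f["image"][:,:,::-1]);rep()
```

```text
18.85 [693.6  40.3  43.6] jaw -3.2 tilt [-2.4e-03 -1.0e-04 -1.0e+00] [ 0.   0.2 -0.4] 57.1
18.9 [694.7  40.3  44.9] jaw -3.2 tilt [-0.  0. -1.] [0.4 0.6 0.3] 57.6
```

View pics/w13.png

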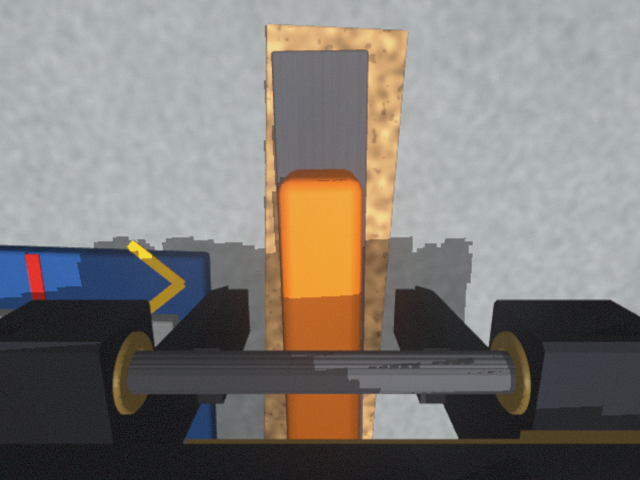

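{"fn": "play_rows", "kwargs": {"linear": [[0,0,0],[0,0,0],[0,0,0],[0,0,0],[0,0,0]], "rot": [[0,0,0],[0,0,0],[0,0,0],[0,0,0],[0,0,0]], "grip": [1,1,1,1,1], "squeeze": 60}}

```text
clock: 19.4
tcp_pos: [0.6946, 0.0403, 0.0453]
ee_rot: [-2.282, -2.159, 0.0]
wrist_force: [-1.7, -0.2, 3.2]
finger_gap: 0.0236
```

Run:
```python
from h import *
rep();f=grab_frame("wrist"); cv2.imwrite("pics/w14.png",f["image"][:,:,::-1]);rep()
print(tool_pt(f,(320,179),-.0365),tool_pt(f,(320,51),.0445-.011))
# rest far end
s=state();T=wristT(f,s);r=p2w(f,[(266,26),(408,31)],.003,T)[:,:2];print(r,np.linalg.norm(r[0]-r[1])); a=np.radians(-4.8); print(r.mean(0)-.115*np.array([-np.sin(a),np.cos(a)]))
```

```text
19.4 [694.6  40.3  45.3] jaw -3.19 tilt [-1.e-04 -0.e+00 -1.e+00] [-1.7 -0.2  3.2] 23.6
19.45 [694.6  40.3  45.3] jaw -3.19 tilt [-0. -0. -1.] [-2.1  0.5  3.4] 23.8
[ 54.93992987  -0.77845761 -36.5       ] [99.83741313 -1.00187695 33.5       ]
[[0.67695308 0.15265651]
 [0.73697341 0.14739619]] 0.06025040614810751
[0.69734029 0.03542967]
```

View pics/w14.png

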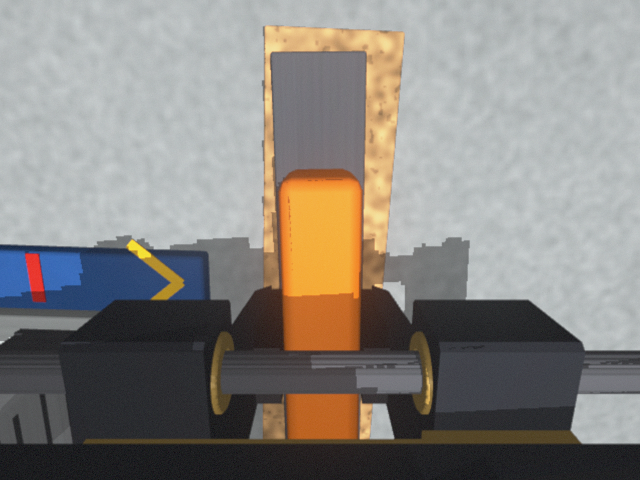

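{"fn": "play_rows", "kwargs": {"linear": [[0,0,20],[0,0,50],[0,0,90],[-20,-5,125],[-50,-10,140]], "rot": [[0,0,0],[0,0,0],[0,0,0],[0,0,-6],[0,0,-14]], "grip": [1,1,1,1,1]}}

```text
clock: 19.95
tcp_pos: [0.6471, 0.0302, 0.188]
ee_rot: [2.53, 1.856, 0.008]
wrist_force: [0.3, -0.5, -5.0]
finger_gap: 0.0232
```

{"fn": "play_rows", "kwargs": {"linear": [[-30,-8,0],[-60,-15,0],[-90,-23,0],[-120,-30,0],[-140,-35,0]], "rot": [[0,0,-8],[0,0,-16],[0,0,-24],[0,0,-32],[0,0,-40]], "grip": [1,1,1,1,1]}}

```text
clock: 20.45
tcp_pos: [0.5012, -0.005, 0.1828]
ee_rot: [-3.015, -0.878, 0.006]
wrist_force: [0.8, -0.6, -4.4]
finger_gap: 0.0232
```

{"fn": "play_rows", "kwargs": {"linear": [[-10,-3,0],[-20,-5,0],[-28,-6,0],[-28,-6,0],[-28,-6,0]], "rot": [[0,0,-8],[0,0,-16],[0,0,-24],[0,0,-32],[0,0,-38]], "grip": [1,1,1,1,1]}}

```text
clock: 20.95
tcp_pos: [0.4752, -0.0107, 0.1833]
ee_rot: [-3.138, 0.151, 0.004]
wrist_force: [-0.5, 0.1, -5.5]
finger_gap: 0.0235
```

Run:
```python
from h import *
f=grab_frame("wrist"); cv2.imwrite("pics/w15.png",f["image"][:,:,::-1]);rep()
f=grab_frame("side"); cv2.imwrite("pics/s5.png",cv2.resize(f["image"][150:310,200:420,::-1],None,fx=3.6,fy=3.6)); s=rep();print(s["moment"],s["qpos"])
```

```text
21.0 [475.4 -10.7 183.4] jaw -95.69 tilt [-2.2e-03  2.0e-04 -1.0e+00] [ 0.4 -0.3 -4.8] 23.7
21.05 [475.5 -10.7 183.5] jaw -95.22 tilt [-2.1e-03  2.0e-04 -1.0e+00] [ 0.5 -0.2 -5.4] 23.6
[0.03186073 0.02778679 0.03347254] [-7.48666944e-02 -7.37672144e-02  2.07719329e+00 -2.46272299e-06
  1.14024045e+00  1.58701985e+00]
```

View pics/w15.png

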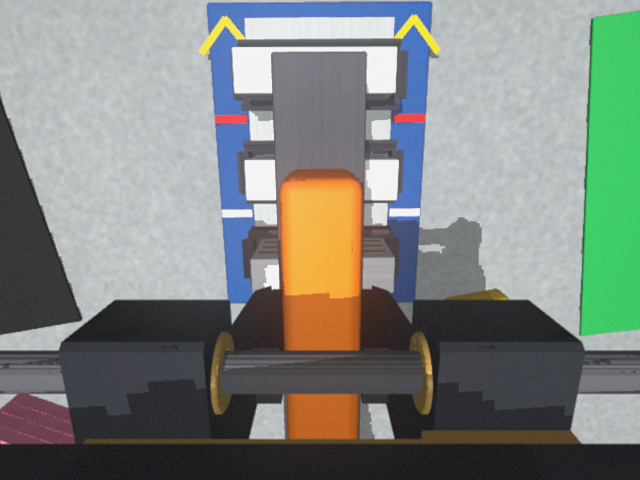

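View pics/s5.png

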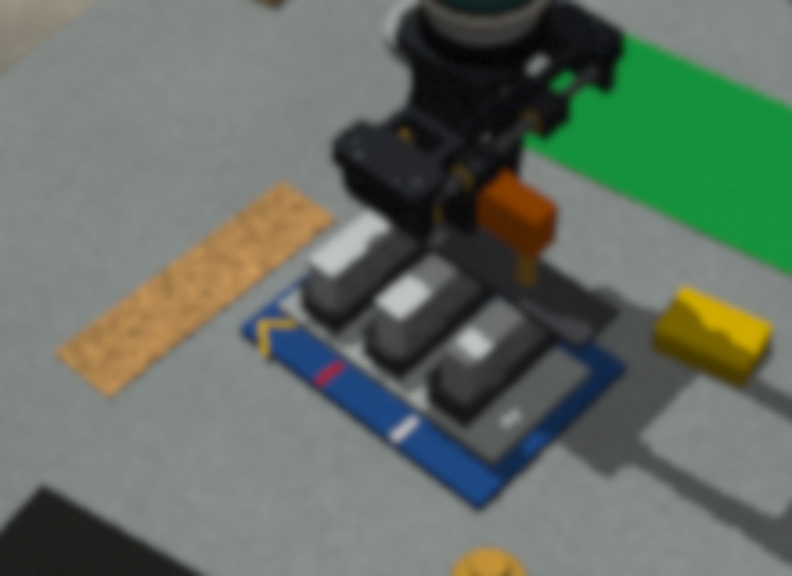

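Run:
```python
from h import *
s=rep(); f=grab_frame("wrist"); T=wristT(f,s)
L=p2w(f,[(231,119.5),(409,118),(237,213.5),(404,212.5)],.012,T)[:,:2]; print(L, "centre",L.mean(0),np.linalg.norm(L[0]-L[2]),np.linalg.norm(L[0]-L[1]))
d=L[0]+L[1]-L[2]-L[3];print(np.degrees(np.arctan2(d[1],d[0])))
B=p2w(f,[(274,53),(364,53)],s["tcp_pos"][2]-.0423+.008,T); print("blade tip",B,(B.mean(0)-s["tcp_pos"])[:2])
```

```text
21.05 [475.5 -10.7 183.5] jaw -95.22 tilt [-2.1e-03  2.0e-04 -1.0e+00] [ 0.5 -0.2 -5.4] 23.6
[[ 0.55894216  0.05006163]
 [ 0.54782862 -0.08379776]
 [ 0.48712481  0.05602935]
 [ 0.47580958 -0.07736647]] centre [ 0.51742629 -0.01376831] 0.07206487377333087 0.13431994065377498
-4.926843780462912
blade tip [[ 5.75667216e-01 -4.92810363e-04  1.49178451e-01]
 [ 5.72304506e-01 -3.73427991e-02  1.49178451e-01]] [ 0.09844736 -0.00821833]
```

{"fn": "play_rows", "kwargs": {"linear": [[0,0,-15],[0,0,-30],[0,0,-40],[0,0,-45],[0,0,-46]], "rot": [[0,0,0],[0,0,0],[0,0,0],[0,0,0],[0,0,0]], "grip": [1,1,1,1,1]}}

```text
clock: 21.6
tcp_pos: [0.476, -0.0107, 0.1378]
ee_rot: [-3.138, 0.141, 0.003]
wrist_force: [-0.3, 0.1, -4.3]
finger_gap: 0.0237
```

{"fn": "play_rows", "kwargs": {"linear": [[0,0,-1],[0,0,-3],[0,0,-5],[0,0,-6],[0,0,-6]], "rot": [[0,0,0],[0,0,0],[0,0,0],[0,0,0],[0,0,0]], "grip": [1,1,1,1,1]}}

```text
clock: 22.1
tcp_pos: [0.4775, -0.0108, 0.1336]
ee_rot: [3.138, -0.142, 0.003]
wrist_force: [-0.6, 0.3, -0.2]
finger_gap: 0.0233
```

Run:
```python
from h import *
f=grab_frame("wrist"); cv2.imwrite("pics/w16.png",f["image"][:,:,::-1])
f=grab_frame("side"); cv2.imwrite("pics/s6.png",cv2.resize(f["image"][190:310,250:410,::-1],None,fx=4.8,fy=4.8)); s=rep();print(s["moment"])
```

```text
22.2 [477.5 -10.8 133.6] jaw -95.2 tilt [ 1.9e-03 -1.0e-04 -1.0e+00] [-0.6  0.2 -0.3] 23.5
[0.01658167 0.00832781 0.03840985]
```

View pics/w16.png

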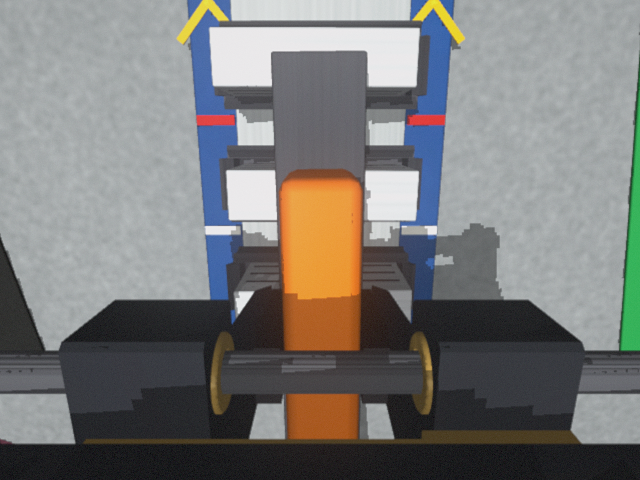

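View pics/s6.png

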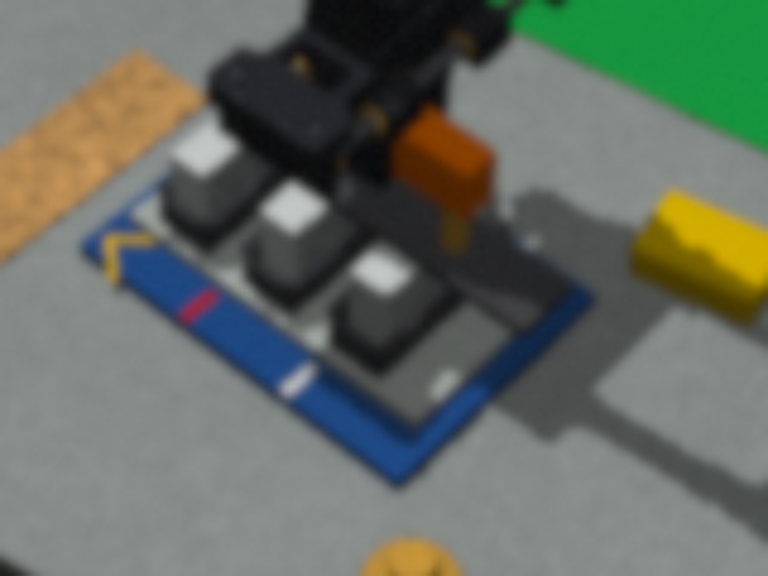

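{"fn": "play_rows", "kwargs": {"linear": [[-1,0,-1],[-2,0,-2],[-2,0,-3],[-2,0,-4],[-2,0,-4]], "rot": [[0,0,0],[0,0,0],[0,0,0],[0,0,0],[0,0,0]], "grip": [1,1,1,1,1]}}

```text
clock: 22.7
tcp_pos: [0.4754, -0.0107, 0.1292]
ee_rot: [-3.138, 0.143, -0.003]
wrist_force: [0.0, 1.4, 3.9]
finger_gap: 0.0239
```

Run:
```python
from h import *
s=rep();print(s["moment"])
f=grab_frame("wrist"); cv2.imwrite("pics/w17.png",f["image"][:,:,::-1])
```

```text
22.7 [475.4 -10.7 129.2] jaw -95.2 tilt [ 1.6e-03  2.0e-04 -1.0e+00] [0.  1.4 3.9] 23.9
[ 0.19955894 -0.49004842 -0.01945436]
```

View pics/w17.png

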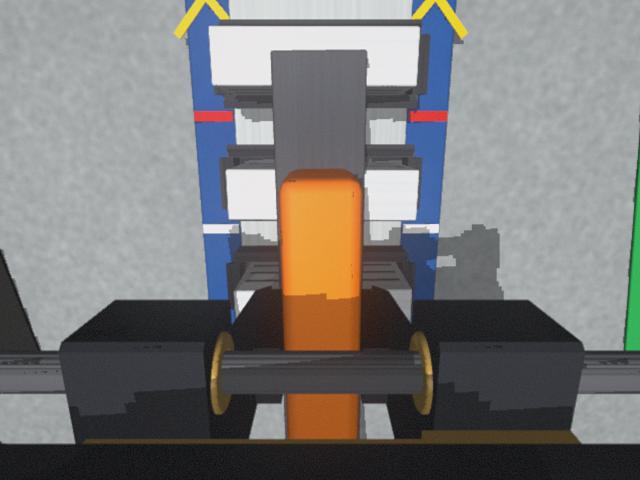

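{"fn": "play_rows", "kwargs": {"linear": [[4,-0.4,0],[12,-1.1,0],[21,-1.9,0],[30,-2.7,0],[39,-3.5,0]], "rot": [[0,0,0],[0,0,0],[0,0,0],[0,0,0],[0,0,0]], "grip": [1,1,1,1,1]}}

```text
clock: 23.25
tcp_pos: [0.5109, -0.0144, 0.1279]
ee_rot: [3.138, -0.142, -0.012]
wrist_force: [-6.9, -0.4, 8.2]
finger_gap: 0.0238
```

{"fn": "play_rows", "kwargs": {"linear": [[9,-0.8,0],[18,-1.6,0],[27,-2.4,0],[36,-3.2,0],[45,-4,0]], "rot": [[0,0,0],[0,0,0],[0,0,0],[0,0,0],[0,0,0]], "grip": [1,1,1,1,1]}}

```text
clock: 23.75
tcp_pos: [0.5555, -0.0184, 0.1275]
ee_rot: [3.138, -0.142, -0.014]
wrist_force: [-6.1, 0.2, 7.2]
finger_gap: 0.0237
```

Run:
```python
from h import *
s=rep();print(s["moment"])
f=grab_frame("wrist"); cv2.imwrite("pics/w18.png",f["image"][:,:,::-1])
f=grab_frame("side"); cv2.imwrite("pics/s8.png",cv2.resize(f["image"][190:310,250:410,::-1],None,fx=4.8,fy=4.8)); s=rep();print(s["moment"])
```

```text
23.75 [555.5 -18.4 127.5] jaw -95.19 tilt [-9.e-03 -1.e-04 -1.e+00] [-6.1  0.2  7.2] 23.7
[0.07815423 1.61931663 0.00490314]
23.85 [556.7 -18.6 127.8] jaw -95.2 tilt [-7.e-03 -2.e-04 -1.e+00] [-4.8 -0.6  7.5] 22.9
[0.09546984 1.47964143 0.01922328]
```

View pics/w18.png

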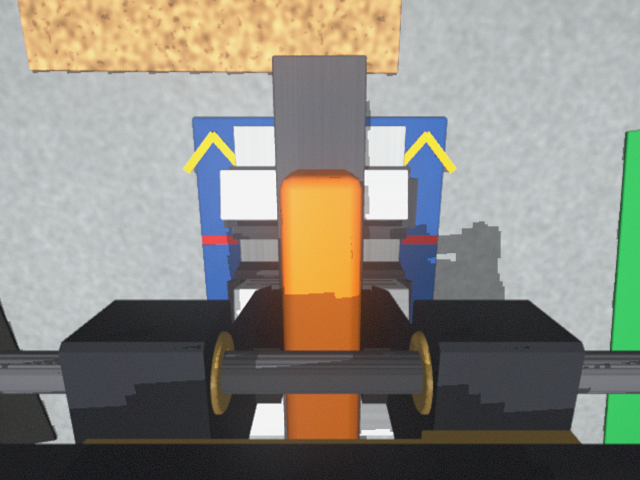

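View pics/s8.png

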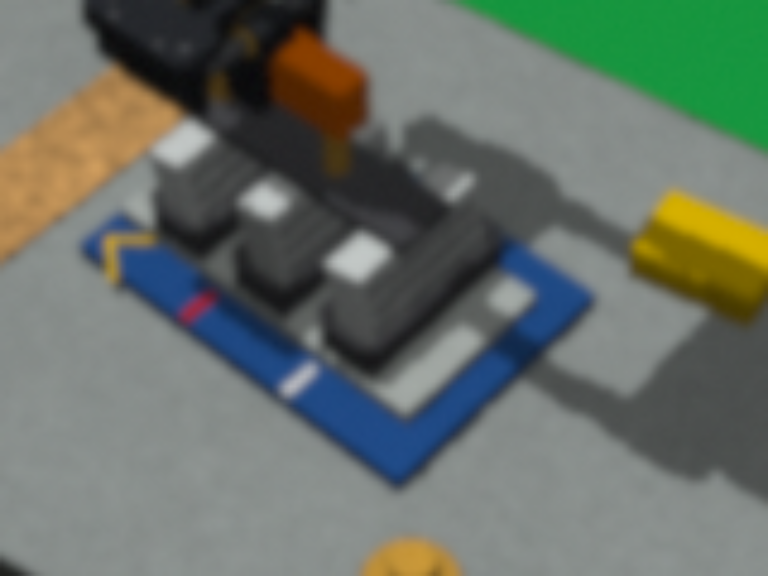

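{"fn": "play_rows", "kwargs": {"linear": [[2,0,5],[2,0,15],[2,0,35],[2,0,45],[2,0,45]], "rot": [[0,0,0],[0,0,0],[0,0,0],[0,0,0],[0,0,0]], "grip": [1,1,1,1,1]}}

```text
clock: 24.35
tcp_pos: [0.5617, -0.0185, 0.1749]
ee_rot: [3.138, -0.143, 0.004]
wrist_force: [0.5, 0.5, -4.3]
finger_gap: 0.0237
```

Run:
```python
from h import *
s=rep();print(s["moment"])
f=grab_frame("wrist"); cv2.imwrite("pics/w19.png",f["image"][:,:,::-1])
f=grab_frame("side"); cv2.imwrite("pics/s9.png",cv2.resize(f["image"][170:310,240:420,::-1],None,fx=4.2,fy=4.2)); s=rep();print(s["moment"])
```

```text
24.35 [561.7 -18.5 174.9] jaw -95.2 tilt [ 2.6e-03 -4.0e-04 -1.0e+00] [ 0.5  0.5 -4.3] 23.7
[ 0.00419191 -0.00939207  0.00475891]
24.45 [560.3 -18.3 173.1] jaw -95.2 tilt [-7.e-04 -1.e-04 -1.e+00] [-0.2  0.2 -4.7] 23.5
[ 0.02481979 -0.01537008  0.02444553]
```

View pics/w19.png

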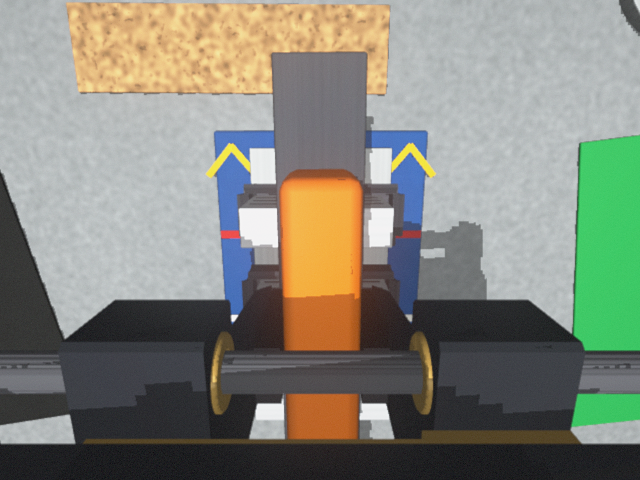

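View pics/s9.png

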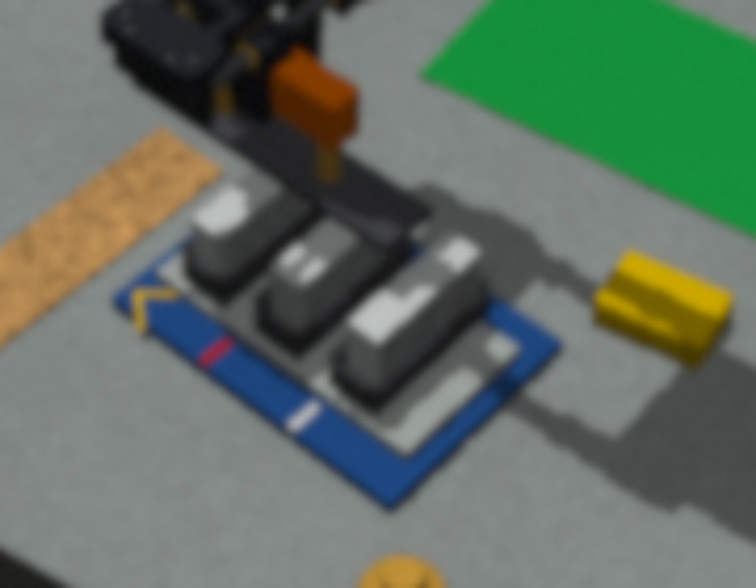

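```bash
python3 - <<'E'
import cv2,numpy as np
for n in [15,16,17,18,19]:
    g=cv2.cvtColor(cv2.imread(f"pics/w{n}.png"),cv2.COLOR_BGR2GRAY).astype(float)
    for c0,c1 in [(280,360)]:
        p=g[35:75,c0:c1].mean(1); d=np.diff(p); i=np.argmin(d) if n!=18 else np.argmin(d)
        print(n,i+35.5,d.round(0)[10:26])
    # handle front edge
    h=cv2.imread(f"pics/w{n}.png")[160:200,300:345].astype(int); r=h[:,:,2]-h[:,:,0]; p=r.mean(1); print("  handle",np.argmax(np.diff(p))+160.5)
E
python3 - <<'E'
import sys; sys.path.insert(0,'.')
from h import *
f=grab_frame("wrist"); 
T=np.linalg.inv(f["tool_from_camera"])
for p in [0,1,2,3]:
    a=np.radians(p)
    # file frame pivot at grasp point tool z=-.019 ; tip top at tool (x .1, z .0343)
    out=[]
    for x,z in [(.1,.0343),(.055,-.0357)]:
        z2=z+.019; X=x*np.cos(a)-z2*np.sin(a); Z=x*np.sin(a)+z2*np.cos(a)-.019
        out.append(w2p(f,np.array([X,0,Z]),f["tool_from_camera"])[0].round(1))
    print(p,out)
E
```

```text
15 51.5 [ 47.  92.  12.   0.   2. -50. -74.  -2.   4.   0.   0.  -0.   0.  -1.
  -0.  -0.]
  handle 168.5
16 50.5 [ -0.   0.   1.   1. -23. -70. -34.   4.   2.   0.  -0.  -0.   0.  -0.
   0.  -1.]
  handle 168.5
17 49.5 [  0.   1.   1. -28. -71. -29.   4.   2.  -0.  -0.   0.  -1.   0.  -0.
  -0.  -0.]
  handle 168.5
18 54.5 [ -0.  -1.  -0.   0.   1.   0.   0.   0.  -9. -50. -26.   6.   3.  -0.
   0.   0.]
  handle 168.5
19 51.5 [ -0.  -0.   1.   2.   1. -25. -43. -12.   6.   1.   0.  -0.  -0.  -0.
   0.  -1.]
  handle 168.5
0 [array([320.9,  50.1]), array([320.4, 177.6])]
1 [array([320.9,  53.4]), array([320.4, 176.2])]
2 [array([320.9,  56.8]), array([320.4, 174.9])]
3 [array([320.9,  60.1]), array([320.5, 173.7])]
```

{"fn": "play_rows", "kwargs": {"linear": [[-20,1.7,0],[-45,4,0],[-70,6.2,0],[-86,7.6,0],[-86,7.6,0]], "rot": [[0,0,0],[0,0,0],[0,0,0],[0,0,0],[0,0,0]], "grip": [1,1,1,1,1]}}

```text
clock: 25.0
tcp_pos: [0.4714, -0.0103, 0.172]
ee_rot: [-3.138, 0.142, 0.007]
wrist_force: [-0.2, 0.5, -5.4]
finger_gap: 0.0234
```

{"fn": "play_rows", "kwargs": {"linear": [[0,0,-12],[0,0,-24],[0,0,-32],[0,0,-35],[0,0,-36]], "rot": [[0,0,0],[0,0,0],[0,0,0],[0,0,0],[0,0,0]], "grip": [1,1,1,1,1]}}

```text
clock: 25.5
tcp_pos: [0.4743, -0.0106, 0.1365]
ee_rot: [-3.138, 0.143, 0.003]
wrist_force: [0.3, 0.4, -5.7]
finger_gap: 0.0234
```

{"fn": "play_rows", "kwargs": {"linear": [[0,0,-2],[0,0,-5],[0,0,-7],[0,0,-8],[0,0,-8]], "rot": [[0,0,0],[0,0,0],[0,0,0],[0,0,0],[0,0,0]], "grip": [1,1,1,1,1]}}

```text
clock: 26.0
tcp_pos: [0.4757, -0.0107, 0.1308]
ee_rot: [3.138, -0.143, 0.004]
wrist_force: [-0.1, 0.3, 1.5]
finger_gap: 0.0232
```

{"fn": "play_rows", "kwargs": {"linear": [[4,-0.4,0],[12,-1.1,0],[21,-1.9,0],[30,-2.7,0],[39,-3.5,0]], "rot": [[0,0,0],[0,0,0],[0,0,0],[0,0,0],[0,0,0]], "grip": [1,1,1,1,1]}}

```text
clock: 26.5
tcp_pos: [0.5128, -0.0142, 0.1298]
ee_rot: [3.138, -0.143, -0.005]
wrist_force: [-5.1, 0.5, 5.7]
finger_gap: 0.0231
```

{"fn": "play_rows", "kwargs": {"linear": [[9,-0.8,0],[18,-1.6,0],[27,-2.4,0],[36,-3.2,0],[45,-4,0]], "rot": [[0,0,0],[0,0,0],[0,0,0],[0,0,0],[0,0,0]], "grip": [1,1,1,1,1]}}

```text
clock: 27.0
tcp_pos: [0.5573, -0.0181, 0.1295]
ee_rot: [-3.138, 0.142, 0.007]
wrist_force: [-5.8, 0.6, 6.7]
finger_gap: 0.0231
```

{"fn": "play_rows", "kwargs": {"linear": [[2,0,0],[2,0,12],[2,0,30],[2,0,44],[2,0,44]], "rot": [[0,0,0],[0,0,0],[0,0,0],[0,0,0],[0,0,0]], "grip": [1,1,1,1,1]}}

```text
clock: 27.5
tcp_pos: [0.5626, -0.0183, 0.1763]
ee_rot: [3.138, -0.142, 0.008]
wrist_force: [0.3, -0.4, -4.5]
finger_gap: 0.0234
```

{"fn": "play_rows", "kwargs": {"linear": [[-20,1.7,0],[-45,4,0],[-70,6.2,0],[-86,7.6,0],[-86,7.6,0]], "rot": [[0,0,0],[0,0,0],[0,0,0],[0,0,0],[0,0,0]], "grip": [1,1,1,1,1]}}

```text
clock: 28.0
tcp_pos: [0.4719, -0.0103, 0.1724]
ee_rot: [-3.138, 0.142, 0.004]
wrist_force: [0.9, 0.1, -5.3]
finger_gap: 0.0236
```

Run:
```python
from h import *
s=rep()
f=grab_frame("wrist"); cv2.imwrite("pics/w20.png",f["image"][:,:,::-1])
f=grab_frame("side"); cv2.imwrite("pics/s10.png",cv2.resize(f["image"][170:310,240:420,::-1],None,fx=4.2,fy=4.2)); s=rep();print(s["moment"])
```

```text
28.0 [471.9 -10.3 172.4] jaw -95.19 tilt [-2.8e-03  3.0e-04 -1.0e+00] [ 0.9  0.1 -5.3] 23.6
28.1 [474.8 -10.5 173.5] jaw -95.2 tilt [ 1.e-03 -1.e-04 -1.e+00] [ 0.6  1.  -5. ] 23.5
[0.02044331 0.01596054 0.02339432]
```

View pics/w20.png

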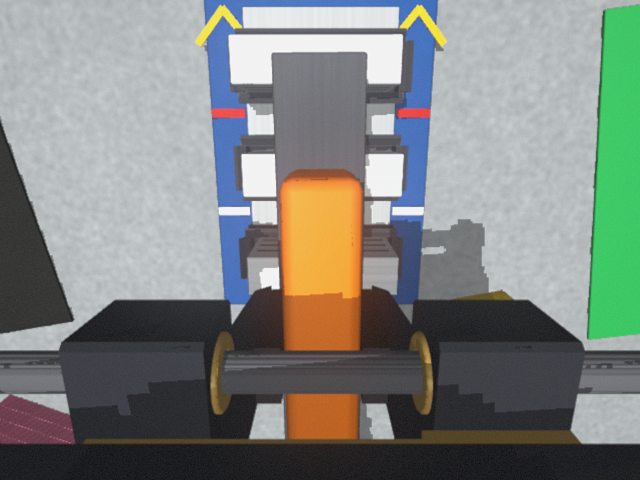

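View pics/s10.png

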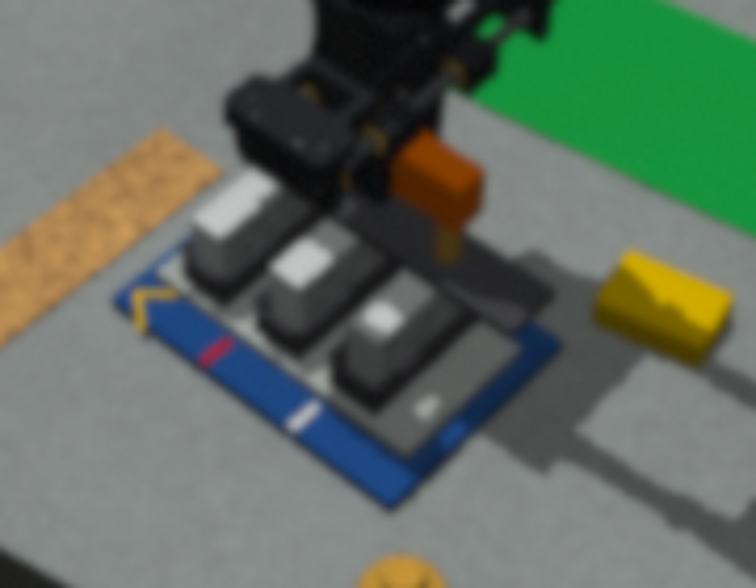

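The bars are still seated level, and the file shows no pitch slip (blade tip at row 52). Third stroke now.

{"fn": "play_rows", "kwargs": {"linear": [[0,0,-12],[0,0,-24],[0,0,-32],[0,0,-35],[0,0,-36]], "rot": [[0,0,0],[0,0,0],[0,0,0],[0,0,0],[0,0,0]], "grip": [1,1,1,1,1]}}

```text
clock: 28.6
tcp_pos: [0.4742, -0.0105, 0.1365]
ee_rot: [-3.138, 0.143, 0.003]
wrist_force: [0.2, 0.5, -5.5]
finger_gap: 0.0235
```

{"fn": "play_rows", "kwargs": {"linear": [[0,0,-2],[0,0,-5],[0,0,-7],[0,0,-8.5],[0,0,-8.5]], "rot": [[0,0,0],[0,0,0],[0,0,0],[0,0,0],[0,0,0]], "grip": [1,1,1,1,1]}}

```text
clock: 29.1
tcp_pos: [0.4757, -0.0106, 0.1303]
ee_rot: [3.138, -0.143, 0.004]
wrist_force: [-1.0, 0.3, 3.1]
finger_gap: 0.0233
```

{"fn": "play_rows", "kwargs": {"linear": [[4,-0.4,0],[12,-1.1,0],[21,-1.9,0],[30,-2.7,0],[39,-3.5,0]], "rot": [[0,0,0],[0,0,0],[0,0,0],[0,0,0],[0,0,0]], "grip": [1,1,1,1,1]}}

```text
clock: 29.6
tcp_pos: [0.5127, -0.014, 0.1293]
ee_rot: [3.138, -0.143, -0.006]
wrist_force: [-5.9, 0.4, 7.1]
finger_gap: 0.0233
```

{"fn": "play_rows", "kwargs": {"linear": [[9,-0.8,0],[18,-1.6,0],[27,-2.4,0],[36,-3.2,0],[45,-4,0]], "rot": [[0,0,0],[0,0,0],[0,0,0],[0,0,0],[0,0,0]], "grip": [1,1,1,1,1]}}

```text
clock: 30.1
tcp_pos: [0.5572, -0.018, 0.129]
ee_rot: [-3.138, 0.142, 0.008]
wrist_force: [-5.3, 0.3, 6.3]
finger_gap: 0.0235
```

{"fn": "play_rows", "kwargs": {"linear": [[2,0,0],[2,0,12],[2,0,35],[2,0,60],[2,0,60]], "rot": [[0,0,0],[0,0,0],[0,0,0],[0,0,0],[0,0,0]], "grip": [1,1,1,1,1]}}

```text
clock: 30.6
tcp_pos: [0.5636, -0.0183, 0.1929]
ee_rot: [3.138, -0.142, 0.012]
wrist_force: [0.9, -0.8, -5.2]
finger_gap: 0.0234
```

{"fn": "play_rows", "kwargs": {"linear": [[20,8,0],[40,16,0],[60,24,0],[80,32,0],[100,40,0]], "rot": [[0,0,8],[0,0,16],[0,0,24],[0,0,32],[0,0,40]], "grip": [1,1,1,1,1]}}

```text
clock: 31.1
tcp_pos: [0.6606, 0.0223, 0.1868]
ee_rot: [-2.994, -0.948, 0.004]
wrist_force: [-0.4, -1.2, -4.7]
finger_gap: 0.0233
```

{"fn": "play_rows", "kwargs": {"linear": [[15,6,0],[30,12,0],[36,14,0],[36,14,0],[36,14,0]], "rot": [[0,0,8],[0,0,16],[0,0,24],[0,0,32],[0,0,40]], "grip": [1,1,1,1,1]}}

```text
clock: 31.6
tcp_pos: [0.696, 0.0361, 0.1864]
ee_rot: [-2.489, -1.915, 0.004]
wrist_force: [-0.2, -0.2, -5.1]
finger_gap: 0.0233
```

{"fn": "play_rows", "kwargs": {"linear": [[0,0,-10],[0,0,-40],[0,0,-70],[0,0,-90],[0,0,-100]], "rot": [[0,0,5],[0,0,10.4],[0,0,10.4],[0,0,10.4],[0,0,10.4]], "grip": [1,1,1,1,1]}}

```text
clock: 32.1
tcp_pos: [0.6935, 0.0359, 0.0839]
ee_rot: [-2.309, -2.123, 0.008]
wrist_force: [-1.0, -0.5, -4.9]
finger_gap: 0.0234
```

Run:
```python
from h import *
s=rep()
f=grab_frame("wrist"); cv2.imwrite("pics/w21.png",f["image"][:,:,::-1]);rep()
```

```text
32.1 [693.5  35.9  83.9] jaw -4.8 tilt [-7.2e-03 -1.0e-04 -1.0e+00] [-1.  -0.5 -4.9] 23.4
32.15 [693.4  35.9  83.4] jaw -4.8 tilt [-7.7e-03 -1.0e-04 -1.0e+00] [-0.8  0.9 -5.8] 23.4
```

View pics/w21.png

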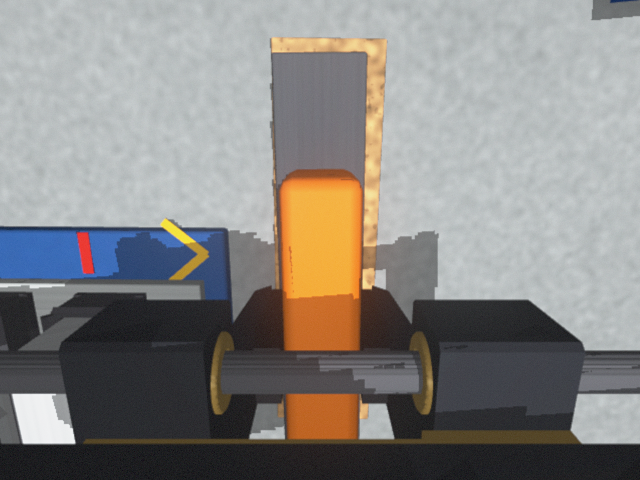

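Run:
```python
from h import *
s=rep();f=grab_frame("wrist"); cv2.imwrite("pics/w22.png",f["image"][:,:,::-1]); T=wristT(f,s)
g=cv2.cvtColor(f["image"],cv2.COLOR_RGB2HSV)
m=((g[:,:,0]>8)&(g[:,:,0]<25)&(g[:,:,1]>60)&(g[:,:,2]>120)).astype(np.uint8)[30:48]; ys,xs=np.nonzero(m); print(ys.min()+30,ys.max()+30,xs.min(),xs.max())
for px in [[(272,39),(386,40)],]:
    r=p2w(f,px,.003,T)[:,:2]; a=np.radians(-4.8); print(r,np.linalg.norm(r[1]-r[0]),r.mean(0)-.115*np.array([-np.sin(a),np.cos(a)]))
```

```text
32.15 [693.4  35.9  83.4] jaw -4.8 tilt [-7.7e-03 -1.0e-04 -1.0e+00] [-0.8  0.9 -5.8] 23.4
37 47 271 386
[[0.67666504 0.15198761]
 [0.73487849 0.14654037]] 0.0584677526337665 [0.69614881 0.03466731]
```

{"fn": "play_rows", "kwargs": {"linear": [[0,0,-5],[0,0,-18],[0,0,-30],[0,0,-38],[0,0,-40]], "rot": [[0,0,0],[0,0,0],[0,0,0],[0,0,0],[0,0,0]], "grip": [1,1,1,1,1]}}

```text
clock: 32.7
tcp_pos: [0.6953, 0.0359, 0.0472]
ee_rot: [-2.311, -2.125, 0.004]
wrist_force: [-0.7, -1.4, -4.5]
finger_gap: 0.0235
```

{"fn": "play_rows", "kwargs": {"linear": [[0,0,0],[0,0,-1],[0,0,-1],[0,0,-1],[0,0,-1]], "rot": [[0,0,0],[0,0,0],[0,0,0],[0,0,0],[0,0,0]], "grip": [1,1,1,1,1]}}

```text
clock: 33.2
tcp_pos: [0.697, 0.036, 0.0487]
ee_rot: [2.312, 2.126, 0.001]
wrist_force: [-0.0, 0.7, -5.3]
finger_gap: 0.0229
```

{"fn": "play_rows", "kwargs": {"linear": [[0,0,-2],[0,0,-3],[0,0,-4],[0,0,-4],[0,0,-4]], "rot": [[0,0,0],[0,0,0],[0,0,0],[0,0,0],[0,0,0]], "grip": [1,1,1,1,1]}}

```text
clock: 33.7
tcp_pos: [0.6967, 0.0359, 0.0453]
ee_rot: [2.312, 2.126, 0.0]
wrist_force: [-5.3, -1.1, 4.4]
finger_gap: 0.0235
```

{"fn": "play_rows", "kwargs": {"linear": [[0,0,1],[0,0,1],[0,0,1],[0,0,1],[0,0,20]], "rot": [[0,0,0],[0,0,0],[0,0,0],[0,0,0],[0,0,0]], "grip": [1,-0.2,-0.2,-0.2,-0.2]}}

```text
clock: 34.2
tcp_pos: [0.6945, 0.0359, 0.0612]
ee_rot: [-2.31, -2.124, 0.006]
wrist_force: [-0.3, -0.8, -0.8]
finger_gap: 0.0525
```

{"fn": "play_rows", "kwargs": {"linear": [[0,0,35],[0,0,70],[-10,-20,100],[-20,-50,120],[-30,-80,140]], "rot": [[0,0,0],[0,0,0],[0,0,0],[0,0,0],[0,0,0]], "grip": [-0.2,-0.2,-0.2,-0.2,-0.2]}}

```text
clock: 34.7
tcp_pos: [0.6671, -0.0444, 0.206]
ee_rot: [2.31, 2.127, 0.002]
wrist_force: [-0.7, -0.5, 0.7]
finger_gap: 0.0527
```

Run:
```python
from h import *
s=rep()
f=grab_frame("wrist"); cv2.imwrite("pics/w23.png",f["image"][:,:,::-1]);rep()
f=grab_frame("side"); cv2.imwrite("pics/s11.png",cv2.resize(f["image"][140:340,180:440,::-1],None,fx=3,fy=3))
```

```text
34.7 [667.1 -44.4 206. ] jaw -4.72 tilt [ 2.3e-03 -3.0e-04 -1.0e+00] [-0.7 -0.5  0.7] 52.7
34.75 [667.4 -49.5 210. ] jaw -4.86 tilt [ 0.0061 -0.0043 -1.    ] [-0.6 -2.5  2. ] 52.6
```

View pics/w23.png

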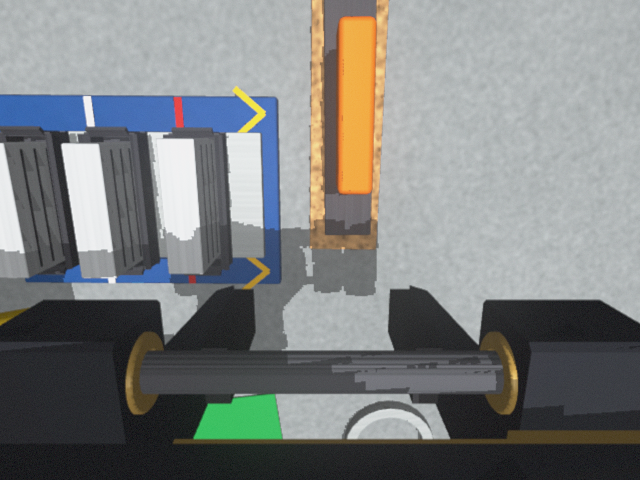

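View pics/s11.png

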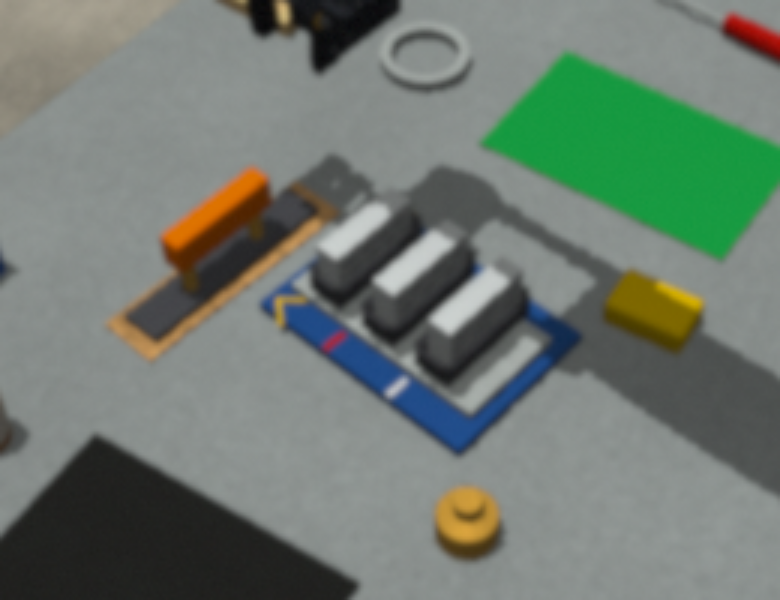

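{"fn": "play_rows", "kwargs": {"linear": [[-40,8,-10],[-75,18,-30],[-90,24,-50],[-90,24,-70],[-90,24,-86]], "rot": [[0,0,0],[0,0,0],[0,0,0],[0,0,0],[0,0,0]], "grip": [0,0,0,0,0], "squeeze": 40}}

```text
clock: 35.3
tcp_pos: [0.5758, -0.0192, 0.1166]
ee_rot: [-2.311, -2.127, 0.001]
wrist_force: [-0.0, 0.0, 0.3]
finger_gap: 0.0438
```

Run:
```python
from h import *
s=rep()
f=grab_frame("wrist"); cv2.imwrite("pics/w24.png",f["image"][:,:,::-1]);rep()
```

```text
35.3 [575.8 -19.2 116.6] jaw -4.77 tilt [-9.e-04  4.e-04 -1.e+00] [-0.   0.   0.3] 43.8
35.35 [574.4 -19.3 113.9] jaw -4.78 tilt [-5.e-03  6.e-04 -1.e+00] [ 0.  -0.6 -1.7] 44.1
```

View pics/w24.png

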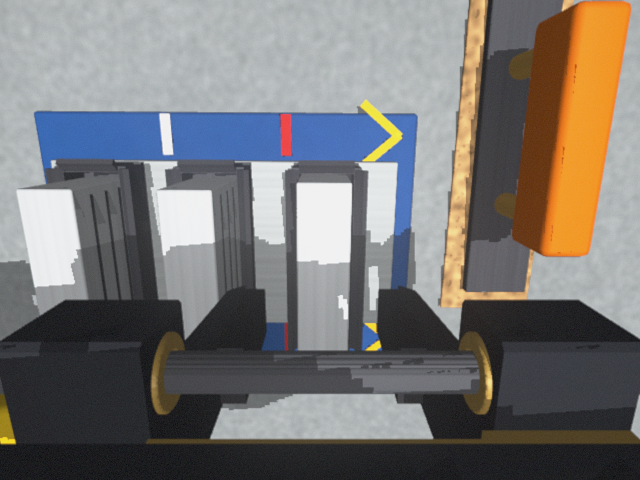

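{"fn": "play_rows", "kwargs": {"linear": [[0,0,-20],[0,0,-38],[0,0,-48],[0,0,-48],[0,0,-48]], "rot": [[0,0,0],[0,0,0],[0,0,0],[0,0,0],[0,0,0]], "grip": [0,0,0,0,1]}}

```text
clock: 35.85
tcp_pos: [0.5773, -0.02, 0.0705]
ee_rot: [2.312, 2.126, 0.0]
wrist_force: [-0.4, 1.0, -0.3]
finger_gap: 0.0381
```

{"fn": "play_rows", "kwargs": {"linear": [[0,0,0],[0,0,0],[0,0,15],[0,0,45],[0,0,85]], "rot": [[0,0,0],[0,0,0],[0,0,0],[0,0,0],[0,0,0]], "grip": [1,1,1,1,1]}}

```text
clock: 36.35
tcp_pos: [0.5744, -0.0199, 0.1545]
ee_rot: [-2.31, -2.124, 0.006]
wrist_force: [0.3, 0.2, -2.5]
finger_gap: 0.0238
```

{"fn": "play_rows", "kwargs": {"linear": [[-3,-46,0],[-6,-94,0],[-9,-142,0],[-12,-190,0],[-15,-238,0]], "rot": [[0,0,2],[0,0,4],[0,0,6],[0,0,7.3],[0,0,7.3]], "grip": [1,1,1,1,1]}}

```text
clock: 36.85
tcp_pos: [0.5611, -0.2597, 0.1563]
ee_rot: [2.171, 2.27, 0.0]
wrist_force: [1.0, 0.9, -2.9]
finger_gap: 0.0238
```

{"fn": "play_rows", "kwargs": {"linear": [[-2,-30,-5],[-2,-46,-20],[-2,-46,-45],[-2,-46,-65],[-2,-46,-80]], "rot": [[0,0,0],[0,0,0],[0,0,0],[0,0,0],[0,0,0]], "grip": [1,1,1,1,1]}}

```text
clock: 37.35
tcp_pos: [0.5584, -0.3026, 0.0728]
ee_rot: [-2.17, -2.267, 0.001]
wrist_force: [-0.7, -0.4, -3.1]
finger_gap: 0.0236
```

Run:
```python
from h import *
s=rep()
f=grab_frame("wrist"); cv2.imwrite("pics/w25.png",f["image"][:,:,::-1]);rep()
```

```text
37.35 [ 558.4 -302.6   72.8] jaw 2.51 tilt [-0.0029  0.0023 -1.    ] [-0.7 -0.4 -3.1] 23.6
37.4 [ 557.1 -301.7   70.3] jaw 2.52 tilt [-0.0058  0.0039 -1.    ] [-1.6  0.  -4.6] 23.5
```

View pics/w25.png

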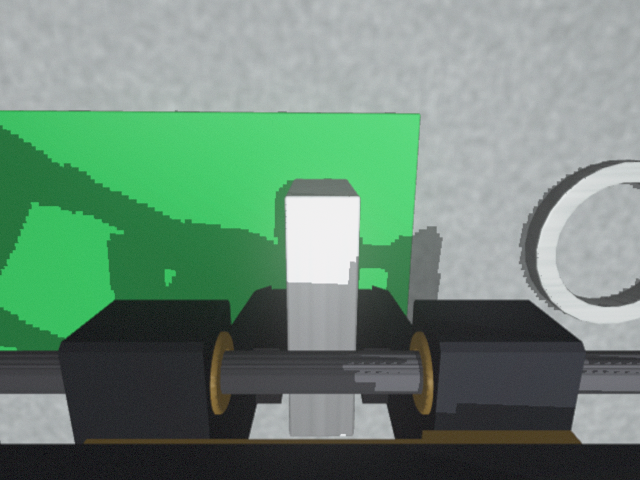

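{"fn": "play_rows", "kwargs": {"linear": [[0,0,-12],[0,0,-25],[0,0,-33],[0,0,-37],[0,0,-38]], "rot": [[0,0,0],[0,0,0],[0,0,0],[0,0,0],[0,0,0]], "grip": [1,1,1,1,1]}}

```text
clock: 37.9
tcp_pos: [0.5595, -0.3038, 0.0367]
ee_rot: [-2.172, -2.269, 0.0]
wrist_force: [0.3, -0.0, -2.9]
finger_gap: 0.0239
```

{"fn": "play_rows", "kwargs": {"linear": [[0,0,0],[0,0,-1],[0,0,-2],[0,0,-2],[0,0,-2]], "rot": [[0,0,0],[0,0,0],[0,0,0],[0,0,0],[0,0,0]], "grip": [1,1,1,1,1]}}

```text
clock: 38.4
tcp_pos: [0.5603, -0.3045, 0.0365]
ee_rot: [2.171, 2.268, 0.0]
wrist_force: [-2.4, 0.9, 5.1]
finger_gap: 0.0235
```

Touchdown is confirmed: the wrist force went from −3 to +5 N. I'll release and fetch the bar from pocket 2.

{"fn": "play_rows", "kwargs": {"linear": [[0,0,1],[0,0,1],[0,0,1],[0,0,10],[0,0,40]], "rot": [[0,0,0],[0,0,0],[0,0,0],[0,0,0],[0,0,0]], "grip": [1,0,0,0,0]}}

```text
clock: 38.9
tcp_pos: [0.557, -0.3024, 0.0723]
ee_rot: [-2.168, -2.264, 0.003]
wrist_force: [-0.7, -0.0, -0.5]
finger_gap: 0.0441
```

{"fn": "play_rows", "kwargs": {"linear": [[0,0,40],[-5,30,80],[-10,75,80],[-15,123,80],[-21,171,80]], "rot": [[0,0,0],[0,0,-1],[0,0,-3],[0,0,-5],[0,0,-7.5]], "grip": [0,0,0,0,0]}}

```text
clock: 39.4
tcp_pos: [0.5389, -0.1319, 0.1568]
ee_rot: [2.318, 2.118, 0.002]
wrist_force: [0.9, -0.3, -0.0]
finger_gap: 0.0442
```

{"fn": "play_rows", "kwargs": {"linear": [[-8,48,0],[-16,90,0],[-22,119,-5],[-22,119,-20],[-22,119,-35]], "rot": [[0,0,0],[0,0,0],[0,0,0],[0,0,0],[0,0,0]], "grip": [0,0,0,0,0]}}

```text
clock: 39.9
tcp_pos: [0.5173, -0.0137, 0.1204]
ee_rot: [2.313, 2.124, 0.002]
wrist_force: [0.3, -0.5, 0.6]
finger_gap: 0.044
```

Run:
```python
from h import *
s=rep()
f=grab_frame("wrist"); cv2.imwrite("pics/w26.png",f["image"][:,:,::-1]);rep()
f=grab_frame("top"); cv2.imwrite("pics/t4.png",cv2.resize(f["image"][150:330,240:520,::-1],None,fx=2.8,fy=2.8)); rep()
```

```text
39.9 [517.3 -13.7 120.4] jaw -4.88 tilt [ 2.2e-03 -6.0e-04 -1.0e+00] [ 0.3 -0.5  0.6] 44.0
39.95 [515.  -14.3 117. ] jaw -4.97 tilt [-3.3e-03 -3.0e-04 -1.0e+00] [-1.3 -0.2 -1.4] 43.6
40.0 [514.7 -14.7 117.5] jaw -5.03 tilt [-0.0048 -0.     -1.    ] [-0.4  1.1 -0.4] 43.9
```

View pics/w26.png

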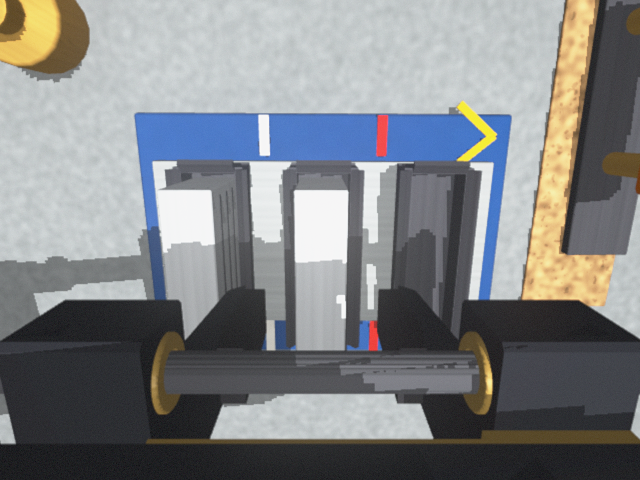

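View pics/t4.png

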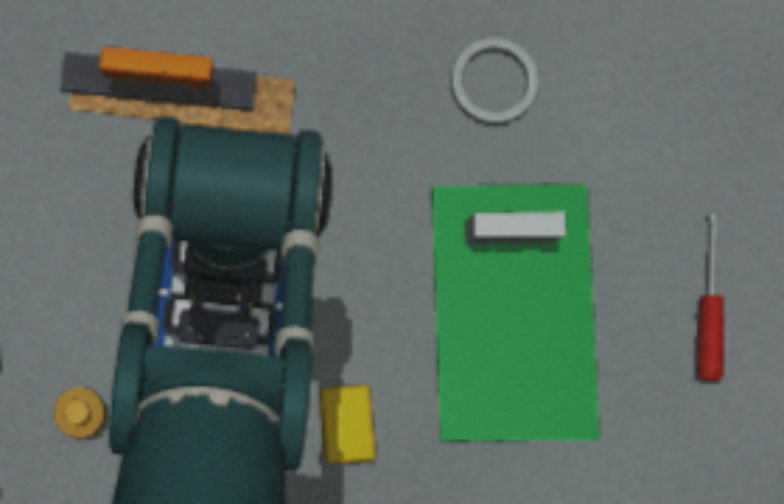

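The file has been knocked off its rest since I laid it there: the top view shows its handle at crop (157,65), shifted left and up off the cork. My hands are empty, so I'll restore it now, before the other bars.

Run:
```python
from h import *
f=grab_frame("top"); T=f["T"]
def conv(c): return (np.array(c)+.5)/2.8-.5+np.array((240,150))
P=p2w(f,conv([(103,47),(213,58),(211,82),(101,72)]),.078)[:,:2]; d=P[0]+P[3]-P[1]-P[2]
print(P.mean(0),np.linalg.norm(d)/2,np.degrees(np.arctan2(d[1],d[0]))-90)
P=p2w(f,conv([(65,53),(255,70),(252,108),(62,92)]),.009)[:,:2]; d=P[0]+P[3]-P[1]-P[2]
print(P.mean(0),np.linalg.norm(d)/2,np.degrees(np.arctan2(d[1],d[0]))-90);rep()
```

```text
[0.70601152 0.05862537] 0.10846247776532289 -4.167859770333166
[0.70795295 0.05996522] 0.19669046168928664 -3.658755025571409
40.05 [515.5 -15.  118.5] jaw -5.06 tilt [-3.5e-03 -1.0e-04 -1.0e+00] [-0.2 -0.3 -0. ] 44.3
```

{"fn": "play_rows", "kwargs": {"linear": [[0,0,35],[35,-3,60],[80,-6,80],[125,-10,90],[170,-14,90]], "rot": [[0,0,0],[0,0,0],[0,0,0],[0,0,1],[0,0,1]], "grip": [-0.3,-0.3,-0.3,-0.3,-0.3], "squeeze": 60}}

```text
clock: 40.55
tcp_pos: [0.6902, -0.0302, 0.2136]
ee_rot: [2.297, 2.138, 0.005]
wrist_force: [-0.1, 0.4, 0.2]
finger_gap: 0.0573
```

{"fn": "play_rows", "kwargs": {"linear": [[15,0,0],[18,0,0],[18,0,0],[18,0,0],[18,0,0]], "rot": [[0,0,0],[0,0,0],[0,0,0],[0,0,0],[0,0,0]], "grip": [-0.3,-0.3,-0.3,-0.3,-0.3]}}

```text
clock: 41.05
tcp_pos: [0.7036, -0.0283, 0.2104]
ee_rot: [-2.298, -2.142, 0.0]
wrist_force: [-0.2, -0.3, 0.8]
finger_gap: 0.0573
```

Run:
```python
from h import *
s=rep()
f=grab_frame("wrist"); cv2.imwrite("pics/w27.png",f["image"][:,:,::-1]);rep()
```

```text
41.05 [703.6 -28.3 210.4] jaw -4.02 tilt [-5.e-04  0.e+00 -1.e+00] [-0.2 -0.3  0.8] 57.3
41.1 [703.7 -28.2 210.5] jaw -4.01 tilt [-2.e-04 -0.e+00 -1.e+00] [-0.3 -0.1  0.3] 57.6
```

View pics/w27.png

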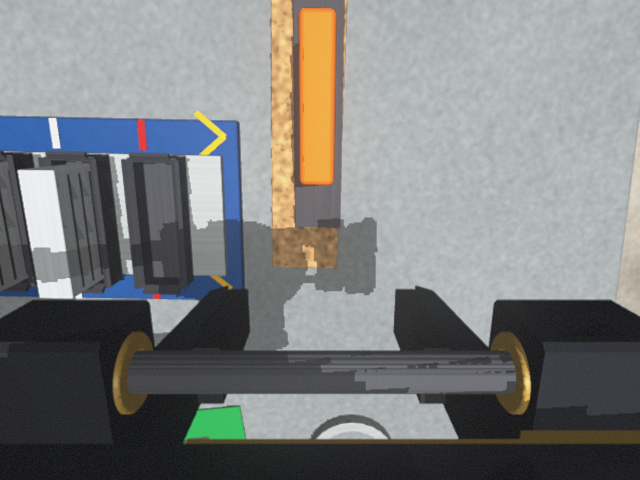

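Run:
```python
from h import *
s=rep();f=grab_frame("wrist"); T=wristT(f,s)
P=p2w(f,[(300,8),(335,8),(334,184),(302,184)],.081,T)[:,:2]; d=P[0]+P[1]-P[2]-P[3]; print(P.mean(0),np.linalg.norm(d)/2,np.degrees(np.arctan2(d[1],d[0]))-90)
B=p2w(f,[(295,227),(339,227)],.011,T)[:,:2]; print(B, B.mean(0)+.1*np.array([np.sin(np.radians(4)),np.cos(np.radians(4))]))
```

```text
41.1 [703.7 -28.2 210.5] jaw -4.01 tilt [-2.e-04 -0.e+00 -1.e+00] [-0.3 -0.1  0.3] 57.6
[0.70705917 0.060238  ] 0.10745772600725575 -3.9552396363280735
[[ 0.67927545 -0.03744688]
 [ 0.71791843 -0.04014185]] [0.70557259 0.06096204]
```

{"fn": "play_rows", "kwargs": {"linear": [[2,40,-10],[3,75,-30],[3,88,-60],[3,88,-85],[3,88,-100]], "rot": [[0,0,0],[0,0,0],[0,0,0],[0,0,0],[0,0,0]], "grip": [-0.3,-0.3,-0.3,-0.3,-0.3]}}

```text
clock: 41.65
tcp_pos: [0.7058, 0.0608, 0.1079]
ee_rot: [-2.295, -2.143, 0.004]
wrist_force: [0.1, -0.3, 0.1]
finger_gap: 0.0574
```

{"fn": "play_rows", "kwargs": {"linear": [[0,0,-20],[0,0,-45],[0,0,-60],[0,0,-65],[0,0,-65]], "rot": [[0,0,0],[0,0,0],[0,0,0],[0,0,0],[0,0,0]], "grip": [-0.3,-0.3,-0.3,-0.3,-0.3]}}

```text
clock: 42.15
tcp_pos: [0.7072, 0.0597, 0.0447]
ee_rot: [-2.297, -2.142, 0.001]
wrist_force: [0.3, -0.7, -0.4]
finger_gap: 0.0575
```

{"fn": "play_rows", "kwargs": {"linear": [[0,0,0],[0,0,0],[0,0,0],[0,0,0],[0,0,0]], "rot": [[0,0,0],[0,0,0],[0,0,0],[0,0,0],[0,0,0]], "grip": [1,1,1,1,1]}}

```text
clock: 42.65
tcp_pos: [0.7075, 0.06, 0.0458]
ee_rot: [-2.298, -2.142, 0.0]
wrist_force: [-2.6, 0.3, 3.0]
finger_gap: 0.0236
```

Run:
```python
from h import *
s=rep()
f=grab_frame("wrist"); cv2.imwrite("pics/w28.png",f["image"][:,:,::-1]);rep()
```

```text
42.65 [707.5  60.   45.8] jaw -4.0 tilt [-2.e-04  1.e-04 -1.e+00] [-2.6  0.3  3. ] 23.6
42.7 [707.5  60.   45.9] jaw -4.0 tilt [-2.e-04  0.e+00 -1.e+00] [-2.5  0.7  4.1] 23.8
```

View pics/w28.png

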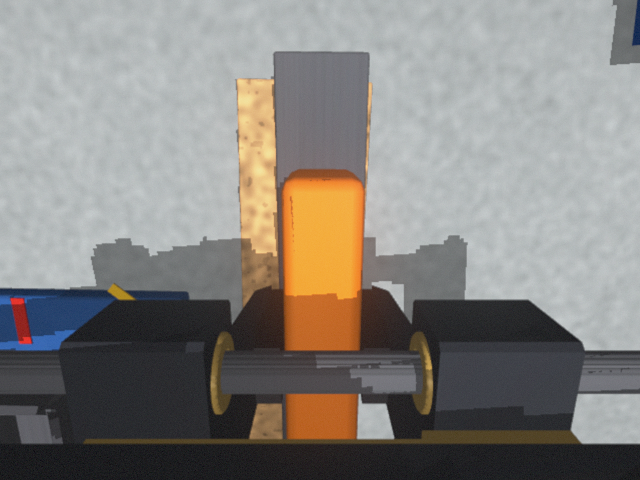

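{"fn": "play_rows", "kwargs": {"linear": [[0,0,8],[0,0,15],[-6,-12,15],[-11,-24,15],[-11,-24,15]], "rot": [[0,0,0],[0,0,0],[0,0,0],[0,0,-0.8],[0,0,-0.8]], "grip": [1,1,1,1,1]}}

```text
clock: 43.2
tcp_pos: [0.6949, 0.0336, 0.0593]
ee_rot: [-2.314, -2.123, 0.004]
wrist_force: [-0.2, -0.4, -5.2]
finger_gap: 0.0234
```

{"fn": "play_rows", "kwargs": {"linear": [[0,0,-5],[0,0,-10],[0,0,-14],[0,0,-15],[0,0,-15]], "rot": [[0,0,0],[0,0,0],[0,0,0],[0,0,0],[0,0,0]], "grip": [1,1,1,1,1]}}

```text
clock: 43.7
tcp_pos: [0.6964, 0.0361, 0.0459]
ee_rot: [-2.312, -2.127, 0.001]
wrist_force: [-4.2, -0.4, 2.5]
finger_gap: 0.0236
```

Run:
```python
from h import *
s=rep()
f=grab_frame("wrist"); cv2.imwrite("pics/w29.png",f["image"][:,:,::-1]);rep()
```

```text
43.7 [696.4  36.1  45.9] jaw -4.78 tilt [-9.e-04 -2.e-04 -1.e+00] [-4.2 -0.4  2.5] 23.6
43.75 [696.4  36.1  45.9] jaw -4.78 tilt [-8.e-04 -2.e-04 -1.e+00] [-3.9 -0.6  3.9] 23.6
```

View pics/w29.png

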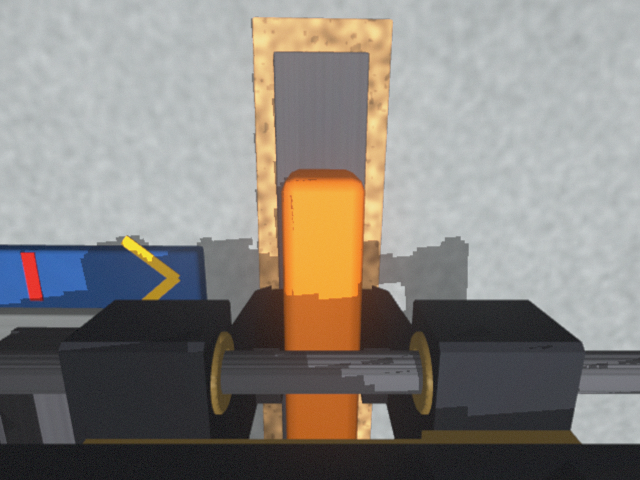

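The file is centred on the cork again. I'll release it and go back to the pocket 2 bar.

{"fn": "play_rows", "kwargs": {"linear": [[0,0,0],[0,0,0],[0,0,0],[0,0,15],[0,0,50]], "rot": [[0,0,0],[0,0,0],[0,0,0],[0,0,0],[0,0,0]], "grip": [-0.2,-0.2,-0.2,-0.2,-0.2], "squeeze": 40}}

```text
clock: 44.25
tcp_pos: [0.6939, 0.036, 0.0923]
ee_rot: [-2.309, -2.123, 0.008]
wrist_force: [0.5, -0.1, 0.3]
finger_gap: 0.0526
```

{"fn": "play_rows", "kwargs": {"linear": [[0,0,45],[-30,-8,60],[-75,-20,60],[-122,-33,60],[-165,-48,60]], "rot": [[0,0,0],[0,0,0],[0,0,0],[0,0,0],[0,0,0]], "grip": [-0.2,-0.2,-0.2,0,0]}}

```text
clock: 44.75
tcp_pos: [0.5305, -0.0122, 0.1567]
ee_rot: [2.311, 2.126, 0.002]
wrist_force: [0.2, -1.1, 0.6]
finger_gap: 0.0439
```

{"fn": "play_rows", "kwargs": {"linear": [[-14,-2,-5],[-14,-2,-20],[-14,-2,-35],[-14,-2,-40],[-14,-2,-40]], "rot": [[0,0,0],[0,0,0],[0,0,0],[0,0,0],[0,0,0]], "grip": [0,0,0,0,0]}}

```text
clock: 45.25
tcp_pos: [0.5175, -0.0137, 0.1135]
ee_rot: [-2.31, -2.125, 0.003]
wrist_force: [-0.5, -0.7, 0.2]
finger_gap: 0.0438
```

Run:
```python
from h import *
s=rep()
f=grab_frame("wrist"); cv2.imwrite("pics/w30.png",f["image"][:,:,::-1]);rep()
```

```text
45.25 [517.5 -13.7 113.5] jaw -4.78 tilt [-2.8e-03  3.0e-04 -1.0e+00] [-0.5 -0.7  0.2] 43.8
45.3 [518.  -13.8 114.2] jaw -4.77 tilt [-1.7e-03  2.0e-04 -1.0e+00] [ 0.4 -0.5  0.6] 43.9
```

View pics/w30.png

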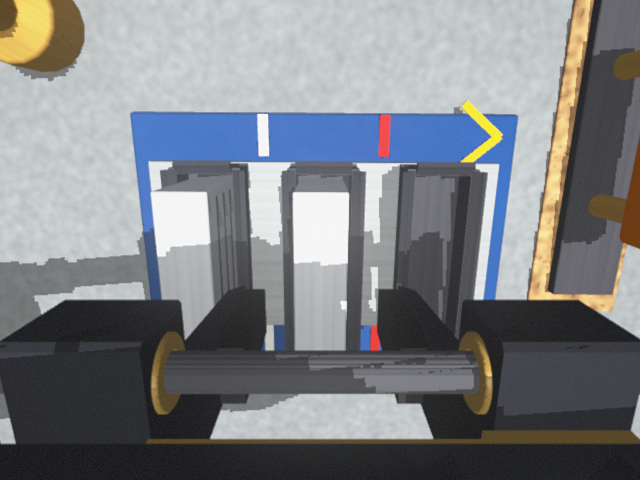

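{"fn": "play_rows", "kwargs": {"linear": [[0,0,-18],[0,0,-35],[0,0,-45],[0,0,-45],[0,0,-45]], "rot": [[0,0,0],[0,0,0],[0,0,0],[0,0,0],[0,0,0]], "grip": [0,0,0,0,1]}}

```text
clock: 45.8
tcp_pos: [0.5182, -0.014, 0.0704]
ee_rot: [2.312, 2.127, 0.0]
wrist_force: [0.4, -0.2, 1.0]
finger_gap: 0.038
```

{"fn": "play_rows", "kwargs": {"linear": [[0,0,0],[0,0,0],[0,0,15],[0,0,45],[0,0,85]], "rot": [[0,0,0],[0,0,0],[0,0,0],[0,0,0],[0,0,0]], "grip": [1,1,1,1,1]}}

```text
clock: 46.3
tcp_pos: [0.5153, -0.0139, 0.1539]
ee_rot: [-2.31, -2.124, 0.006]
wrist_force: [0.7, -0.9, -4.0]
finger_gap: 0.0237
```

{"fn": "play_rows", "kwargs": {"linear": [[-6,-46,0],[-12,-94,0],[-18,-142,0],[-25,-190,0],[-32,-238,0]], "rot": [[0,0,2],[0,0,4],[0,0,6],[0,0,7.3],[0,0,7.3]], "grip": [1,1,1,1,1]}}

```text
clock: 46.8
tcp_pos: [0.4849, -0.2537, 0.1554]
ee_rot: [2.171, 2.27, 0.0]
wrist_force: [0.5, 0.6, -3.1]
finger_gap: 0.0237
```

{"fn": "play_rows", "kwargs": {"linear": [[-4,-35,-5],[-6,-55,-20],[-6,-55,-45],[-6,-55,-65],[-6,-55,-80]], "rot": [[0,0,0],[0,0,0],[0,0,0],[0,0,0],[0,0,0]], "grip": [1,1,1,1,1]}}

```text
clock: 47.3
tcp_pos: [0.4785, -0.3068, 0.0735]
ee_rot: [-2.172, -2.267, 0.0]
wrist_force: [0.0, 0.8, -3.1]
finger_gap: 0.0235
```

Run:
```python
from h import *
s=rep()
f=grab_frame("wrist"); cv2.imwrite("pics/w31.png",f["image"][:,:,::-1]);rep()
```

```text
47.3 [ 478.5 -306.8   73.5] jaw 2.45 tilt [-0.0017  0.0013 -1.    ] [ 0.   0.8 -3.1] 23.5
47.35 [ 477.3 -305.6   71.2] jaw 2.48 tilt [-0.0046  0.0032 -1.    ] [ 0.1 -0.4 -5.5] 23.2
```

View pics/w31.png

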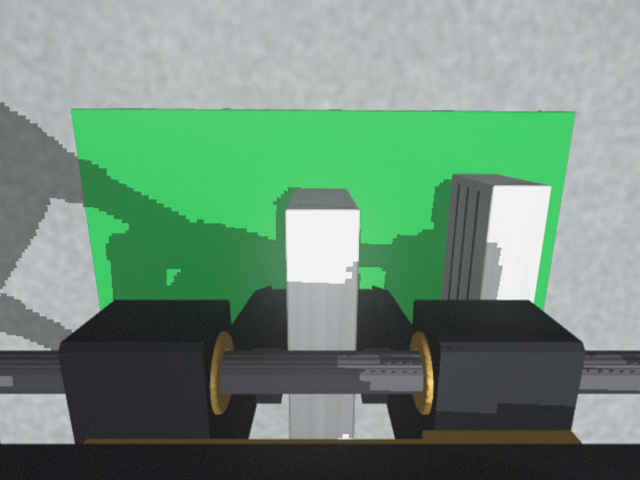

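Bar 1 stands on the pad at right, and the spot for the second bar is clear. Lowering it now.

{"fn": "play_rows", "kwargs": {"linear": [[0,0,-12],[0,0,-25],[0,0,-33],[0,0,-37],[0,0,-39]], "rot": [[0,0,0],[0,0,0],[0,0,0],[0,0,0],[0,0,0]], "grip": [1,1,1,1,1]}}

```text
clock: 47.85
tcp_pos: [0.4795, -0.3068, 0.0362]
ee_rot: [-2.172, -2.269, 0.0]
wrist_force: [-5.1, 2.3, 8.9]
finger_gap: 0.0236
```

{"fn": "play_rows", "kwargs": {"linear": [[0,0,0],[0,0,-1],[0,0,-1],[0,0,-1],[0,0,-1]], "rot": [[0,0,0],[0,0,0],[0,0,0],[0,0,0],[0,0,0]], "grip": [1,1,1,1,1]}}

```text
clock: 48.35
tcp_pos: [0.4803, -0.3075, 0.0362]
ee_rot: [2.171, 2.268, 0.0]
wrist_force: [-1.6, 0.7, 5.2]
finger_gap: 0.0237
```

{"fn": "play_rows", "kwargs": {"linear": [[0,0,1],[0,0,1],[0,0,1],[0,0,10],[0,0,40]], "rot": [[0,0,0],[0,0,0],[0,0,0],[0,0,0],[0,0,0]], "grip": [1,0,0,0,0]}}

```text
clock: 48.85
tcp_pos: [0.4772, -0.3053, 0.0727]
ee_rot: [-2.168, -2.264, 0.002]
wrist_force: [0.5, 0.0, -0.0]
finger_gap: 0.0441
```

{"fn": "play_rows", "kwargs": {"linear": [[0,0,40],[-3,30,80],[-6,75,80],[-9,123,80],[-12,171,80]], "rot": [[0,0,0],[0,0,-1],[0,0,-3],[0,0,-5],[0,0,-7.5]], "grip": [0,0,0,0,0]}}

```text
clock: 49.35
tcp_pos: [0.4679, -0.1349, 0.1566]
ee_rot: [2.318, 2.118, 0.002]
wrist_force: [0.9, 0.1, 0.3]
finger_gap: 0.0442
```

{"fn": "play_rows", "kwargs": {"linear": [[-4,48,0],[-8,95,0],[-11,127,-5],[-11,127,-20],[-11,127,-37]], "rot": [[0,0,0],[0,0,0],[0,0,0],[0,0,0],[0,0,0]], "grip": [0,0,0,0,0]}}

```text
clock: 49.85
tcp_pos: [0.4575, -0.0077, 0.1193]
ee_rot: [2.311, 2.124, 0.004]
wrist_force: [0.5, -0.3, 0.7]
finger_gap: 0.0438
```

Run:
```python
from h import *
s=rep()
f=grab_frame("wrist"); cv2.imwrite("pics/w32.png",f["image"][:,:,::-1]);rep()
```

```text
49.85 [457.5  -7.7 119.3] jaw -4.83 tilt [ 3.3e-03 -2.0e-04 -1.0e+00] [ 0.5 -0.3  0.7] 43.8
49.9 [455.1  -8.1 116. ] jaw -4.89 tilt [-2.4e-03  1.0e-04 -1.0e+00] [-1.  -0.2 -1.2] 43.8
```

View pics/w32.png

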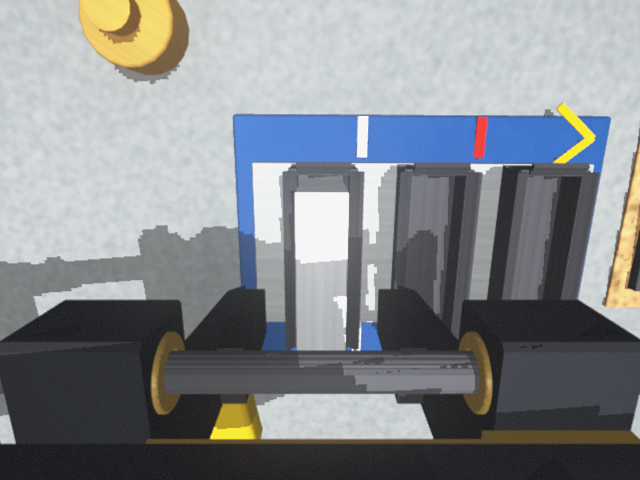

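{"fn": "play_rows", "kwargs": {"linear": [[0,0,-18],[0,0,-36],[0,0,-47],[0,0,-47],[0,0,-47]], "rot": [[0,0,0],[0,0,0],[0,0,0],[0,0,0],[0,0,0]], "grip": [0,0,0,0,1]}}

```text
clock: 50.4
tcp_pos: [0.4569, -0.0092, 0.0717]
ee_rot: [2.316, 2.122, 0.0]
wrist_force: [-0.2, -0.1, 0.3]
finger_gap: 0.0382
```

{"fn": "play_rows", "kwargs": {"linear": [[0,0,0],[0,0,0],[0,0,15],[0,0,45],[0,0,85]], "rot": [[0,0,0],[0,0,0],[0,0,0],[0,0,0],[0,0,0]], "grip": [1,1,1,1,1]}}

```text
clock: 50.9
tcp_pos: [0.4544, -0.0089, 0.1552]
ee_rot: [-2.313, -2.12, 0.006]
wrist_force: [1.4, -0.4, -3.8]
finger_gap: 0.0237
```

{"fn": "play_rows", "kwargs": {"linear": [[-9,-46,0],[-18,-94,0],[-27,-142,0],[-36,-189,0],[-45,-236,0]], "rot": [[0,0,2],[0,0,4],[0,0,6],[0,0,7.3],[0,0,7.3]], "grip": [1,1,1,1,1]}}

```text
clock: 51.4
tcp_pos: [0.4108, -0.2467, 0.1565]
ee_rot: [2.175, 2.266, 0.0]
wrist_force: [0.8, 0.2, -2.3]
finger_gap: 0.0234
```

{"fn": "play_rows", "kwargs": {"linear": [[-8,-40,-5],[-12,-66,-20],[-12,-66,-45],[-12,-66,-65],[-12,-66,-80]], "rot": [[0,0,0],[0,0,0],[0,0,0],[0,0,0],[0,0,0]], "grip": [1,1,1,1,1]}}

```text
clock: 51.9
tcp_pos: [0.3985, -0.3108, 0.0747]
ee_rot: [-2.176, -2.263, 0.0]
wrist_force: [-0.9, 0.7, -2.9]
finger_gap: 0.0239
```

Run:
```python
from h import *
s=rep()
f=grab_frame("wrist"); cv2.imwrite("pics/w33.png",f["image"][:,:,::-1]);rep()
```

```text
51.9 [ 398.5 -310.8   74.7] jaw 2.24 tilt [-0.0016  0.0015 -1.    ] [-0.9  0.7 -2.9] 23.9
51.95 [ 397.3 -309.6   72.5] jaw 2.25 tilt [-0.0043  0.0038 -1.    ] [-0.6  0.4 -3.5] 23.7
```

View pics/w33.png

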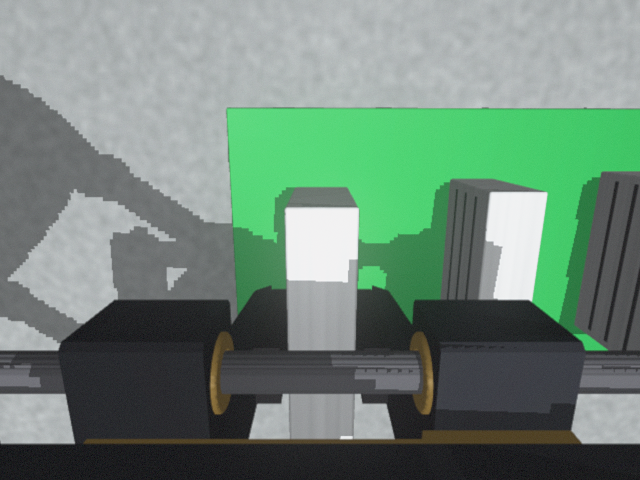

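{"fn": "play_rows", "kwargs": {"linear": [[4,0,-12],[4,0,-25],[4,0,-33],[4,0,-37],[4,0,-38]], "rot": [[0,0,0],[0,0,0],[0,0,0],[0,0,0],[0,0,0]], "grip": [1,1,1,1,1]}}

```text
clock: 52.45
tcp_pos: [0.4035, -0.3107, 0.0377]
ee_rot: [-2.176, -2.265, 0.0]
wrist_force: [0.2, 0.1, -2.8]
finger_gap: 0.0237
```

{"fn": "play_rows", "kwargs": {"linear": [[0,0,0],[0,0,-1],[0,0,-1],[0,0,-1],[0,0,-1]], "rot": [[0,0,0],[0,0,0],[0,0,0],[0,0,0],[0,0,0]], "grip": [1,1,1,1,1]}}

```text
clock: 52.95
tcp_pos: [0.4038, -0.3111, 0.0374]
ee_rot: [2.176, 2.265, 0.0]
wrist_force: [0.0, -0.4, -2.6]
finger_gap: 0.0236
```

{"fn": "play_rows", "kwargs": {"linear": [[0,0,-1],[0,0,-1.5],[0,0,-1.5],[0,0,-1.5],[0,0,-1.5]], "rot": [[0,0,0],[0,0,0],[0,0,0],[0,0,0],[0,0,0]], "grip": [1,1,1,1,1]}}

```text
clock: 53.45
tcp_pos: [0.4039, -0.3112, 0.0373]
ee_rot: [2.176, 2.266, -0.0]
wrist_force: [-3.0, 2.7, 8.6]
finger_gap: 0.0238
```

Touchdown. I'll release, lift, and move well away so I can make the final checks.

{"fn": "play_rows", "kwargs": {"linear": [[0,0,1],[0,0,1],[0,0,1],[0,0,10],[0,0,40]], "rot": [[0,0,0],[0,0,0],[0,0,0],[0,0,0],[0,0,0]], "grip": [1,0,0,0,0]}}

```text
clock: 53.95
tcp_pos: [0.4015, -0.3092, 0.0736]
ee_rot: [-2.172, -2.261, 0.001]
wrist_force: [0.3, -0.8, 0.0]
finger_gap: 0.0441
```

{"fn": "play_rows", "kwargs": {"linear": [[0,0,45],[0,0,90],[0,-40,130],[-20,-85,140],[-40,-130,140]], "rot": [[0,0,0],[0,0,0],[0,0,0],[0,0,-6],[0,0,-12]], "grip": [0,0,0,0,0]}}

```text
clock: 54.45
tcp_pos: [0.3671, -0.4396, 0.2206]
ee_rot: [2.397, 2.018, -0.0]
wrist_force: [-0.3, -0.9, -0.6]
finger_gap: 0.0443
```

{"fn": "play_rows", "kwargs": {"linear": [[-10,-45,0],[-25,-90,0],[-40,-130,0],[-50,-160,0],[-50,-160,0]], "rot": [[0,0,-6],[0,0,-12],[0,0,-18],[0,0,-18],[0,0,-18]], "grip": [0,0,0,0,0]}}

```text
clock: 54.95
tcp_pos: [0.3135, -0.6006, 0.2158]
ee_rot: [2.69, 1.619, -0.002]
wrist_force: [0.6, 0.2, -0.0]
finger_gap: 0.0442
```

Run:
```python
from h import *
s=rep()
f=grab_frame("top"); cv2.imwrite("pics/t9.png",f["image"][:,:,::-1]); cv2.imwrite("pics/t9c.png",cv2.resize(f["image"][150:330,240:520,::-1],None,fx=2.8,fy=2.8))
f=grab_frame("side"); cv2.imwrite("pics/s9f.png",f["image"][:,:,::-1]);rep()
```

```text
54.95 [ 313.5 -600.6  215.8] jaw -27.91 tilt [-3.0e-04 -1.9e-03 -1.0e+00] [ 0.6  0.2 -0. ] 44.2
55.05 [ 315.1 -597.1  215.5] jaw -27.78 tilt [ 1.e-04  8.e-04 -1.e+00] [0.  0.5 0.3] 43.8
```

View pics/t9.png

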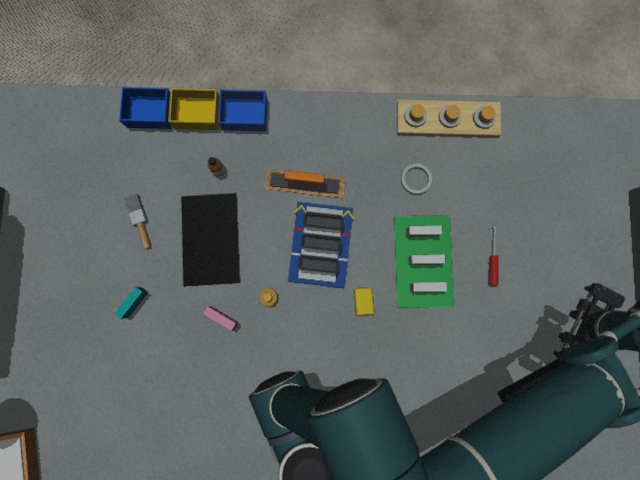

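View pics/t9c.png

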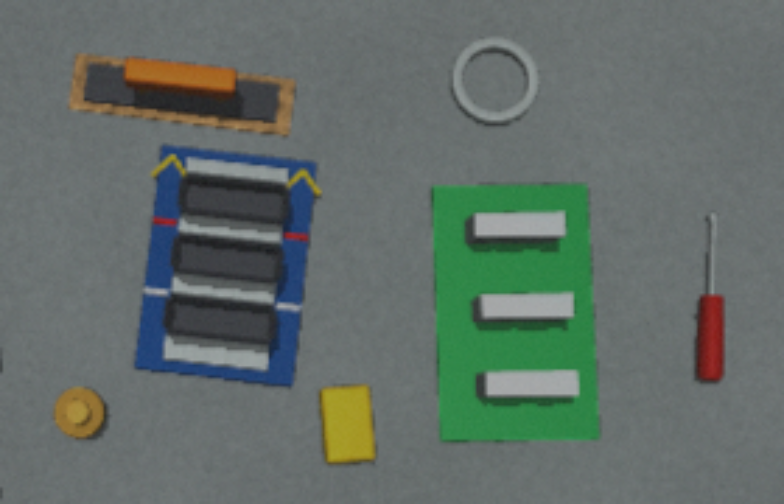

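View pics/s9f.png

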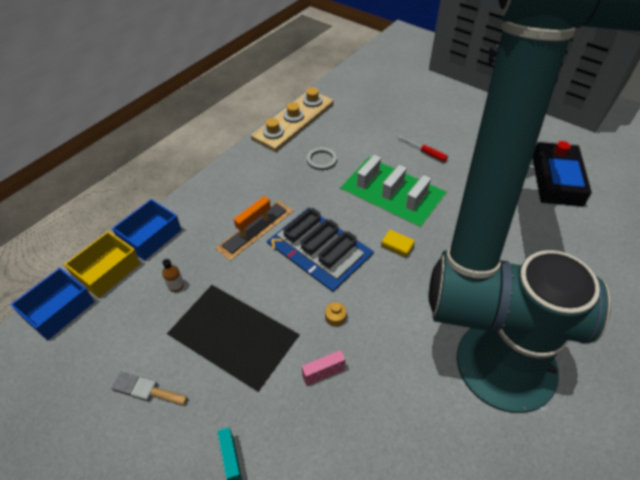

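All three bars stand on the pad (top-view crop at (518,226), (526,306) and (531,384)). The file is centred on the cork, and the bystanders look unmoved. Handing in.

```bash
python3 -c "
from cell import *
print(close_job())"
```

```text
the job is handed in; nothing more can be done
None
```

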